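Fit the felt and cover disc, then spread the snap ring over the axle stub

ROBOT

A 6-joint arm with a two-finger parallel gripper is mounted at the origin on the work surface. World frame = base frame: x ahead of the robot, y to its left, z up, the work surface at z = 0. Lengths are in m, angles in rad, forces in N, time in s.
With the tool pointing down it reaches from about 0.375 to 0.925 m from the base axis. Payload 5.7 kg.
Tool frame: the origin (TCP) lies on the front face of the gripper's body, between the roots of the fingers; the fingertips stand 80 mm ahead of it and the grasp point (between the pads) lies 61 mm ahead of it (env.nose_length is the distance from the TCP to the fingertips, in m); y points along the fingers, z is the direction in which the jaws open and shut, and the axes are right-handed (so a half turn about y gives the same grasp; the last joint's range is limited). The gripper opens to 88 mm and grips with 3 to 60 N. Pads are 20 mm wide; open, the fingers measure 115 mm over their backs; the gripper's body (75 mm by 178 mm) begins 61 mm behind the grasp point.
Start: joints at [-1.221, 0.359, 1.51, -0, 1.272, -0.115], TCP at [0.269, -0.536, 0.303] pointing down, gripper open.
Joint ranges: [-2.97, 2.97], [-1.01, 2.36], [0.21, 2.38], [-0.96, 4.11], [0.2, 2.71], [-2.98, 2.98]. Speed limits (rad/s): [2.39, 2.39, 3.14, 3.14, 3.14, 3.14].

INTERFACE

Orientations are given as a rotation vector (axis times angle).
In Python, from plant import env, eyes, job gives the robot as it stands. The module is installed in compiled form; this text tells all that it offers.
- The arm moves only by the tool carry_out, never from a script. Its argument "deltas" is a list of rows, each a list of 5 numbers: the finger opening in cm, from 0 to 8.78, then the shift along the tool's x, y, z in cm, then the turn about the tool's y in rad. A call has 1 to 10 rows; each row shifts and turns the pose as measured when the row begins, along the tool's axes as they then stand; what a row does not reach is not made up. A row lasts 1/12 s, in which the tool goes at most 41.7 mm and 7.16 degrees, less where a joint would pass 70% of its speed; a pose out of reach is approached as far as the arm can. A call with a gripper value outside its range is refused whole. The fingers move at their own pace and stop on an object; "grip_force" is the grip in N (left out, the last holds). Time passes only in rows, so rows that do not move let the fingers close. It gives the time, the measured TCP pose, the force and the opening at its end, in the units of the state.
- env.get_state(): the state, without advancing time (a new reading comes with each control period).
- eyes.get_image(name): name is "scene" or "top"; returns the picture (384x512x3 uint8, red, green, blue); there is no depth.
- eyes.camera_info(name): a dict with "fx", "fy", "cx", "cy" (pixels), "world_from_camera" (4x4, takes a point from camera to world coordinates). Camera axes: x right, y up, looking along -z (the intrinsics and any distortion apply to the point x, -y, -z); pixel columns grow to the right and rows downward; lengths in m; the calibration is good to about 2 mm. A picture is of the moment at which its call begins. camera_info takes no time and is no camera call.
- job.sign_off(): hands the job in, once; it reports no verdict.
The state is a dict: "clock": time; "joints": joint angles; "joint_vel": joint speeds; "effort": joint torques, N m; "ee_pos": TCP position; "eef_rot": TCP orientation; "force": force on the tool from outside, world axes, zero at the start; "moment": the same for the moment, N m; "opening": finger opening in m.
Only numpy, scipy, OpenCV 4.12 (cv2) and the standard library are available. Lean on these libraries where they do the work, as an engineer would, in place of code of your own. Each camera call takes 0.05 s, during which the arm holds its last target.

TASK

Assemble the small polishing arbor: lay the thick felt disc over the upright axle stub down onto its flange, then the thin steel cover disc flat on top of it. Then pick up the snap-ring pliers by their two handles and squeeze them so that the clip on the tips is fully spread, slide the spread clip down over the stub until it is level with the groove, and finish while still holding the pliers there: squeezed, level, clip spread and centred round the stub, resting on nothing. Leave the hammer, jar and dish alone.

Things in the scene. Friction and masses are not known exactly. Their poses are not given: they have to be found in the camera images.
- arbor: fixed polishing arbor: grey square base 90 x 90 x 10 mm, on it a round dark flange 44 mm across (top 20 mm above the bench), and on that an upright steel axle stub 24 mm in diameter, its top 66 mm above the bench. A darker groove, 8 mm wide and 20 mm in diameter, runs round the stub 43 to 51 mm above the bench. Origin: centre of the underside, z up along the stub
- flange_top (a point): point on the stub's axis level with the flange's top, 20 mm above the bench
- groove (a point): point on the stub's axis at mid-height of the groove, 47 mm above the bench. With both discs on, the stack's top is 41 mm above the bench
- stub_top (a point): centre of the stub's top face, 66 mm above the bench
- felt_disc: thick grey hard-felt disc lying on the bench, 60 mm across, 14 mm thick, with a 30 mm hole. Origin: centre of the underside, z up
- cover_disc: thin steel disc lying on the bench, 60 mm across, 7 mm thick, with a 30 mm hole. Origin: centre of the underside, z up
- rest: fixed wooden block 56 x 60 x 40 mm high on which the pliers lie. Origin: centre of the underside; within 4 degrees of the pliers' heading
- pliers: snap-ring pliers lying flat on the wooden block, about 210 g, clip already fixed on the tips. Origin: on the pivot, at the underside, 40 mm above the bench at the start; x points to tips and clip, z up. The pivot cap is 16 mm above the origin. Two straight handles run from 30 to 93 mm behind the pivot (-x), each 8 mm thick and 14 mm tall, mid-height 9 mm above the origin
- grip_mid (a point): point midway between the handles at their mid-height, 60 mm behind the pivot and 9 mm above the pliers' origin: a good place to squeeze, one finger on each handle's outer face. Outer faces there: 54 mm apart let go, 34 mm squeezed to the stop (then parallel). A spring pushes back, up to 9 N a handle. As the handles turn in they carry the pliers 3 to 4 mm forward (+x) past the fingers
- clip_eye (a point): centre of the fully spread clip in its mid-plane, where the stub's axis belongs: fixed in the pliers' frame, 60.8 mm ahead of the pivot and 9 mm below the origin (120.8 mm ahead of grip_mid, 18 mm below it). The clip is dark steel, level, 3 mm thick, 42 to 85 mm ahead of the pivot, below the bent tips. Let go, its 22 mm opening does not pass the stub; fully spread it clears it by some 2.5 mm
- lever_left (a joint): how far each handle is squeezed: 0 let go (clip shut), 0.17 rad at the stop (clip fully spread); squeezing opens the tips; above 0.13 counts as spread
- hammer: hammer lying crosswise on the bench beyond the work, 200 mm long, to be left alone. Origin: on the bench under its middle
- jar: small glass jar with lid, 52 mm across, 60 mm tall, to be left alone. Origin: centre of the underside
- dish: round copper dish, 90 mm across, 30 mm tall, to be left alone. Origin: centre of the underside
Not all that is in view belongs to the job. Of the things shaped like the cover_disc, the steel one is meant. Of the things that look like the felt_disc, the larger one is meant.

How it is judged:
By the outcome, as a careful person would: the job done as asked, in the order asked, and still so for the second after the job is handed in, while the arm keeps its last pose, push and grip.
It also fails if it takes over 72 s, if anything falls off the work surface, if the arm or the gripper's body presses on something with over 40 N, if the wrist force passes 120 N, or if a joint passes its speed limit or range.

## Working session

There is one attempt and no reset: what is moved stays moved. The work goes in short steps, Python scripts to look and compute and a tool call to move; the robot and the scene stay as the last step left them, time stands still between calls to the robot, and variables do not carry over. Pictures are saved under pics/ and viewed, and the job is handed in when it is done.

Besides the shell and the picture viewer there is one more tool, called after "Request:" as name(argument=value, ...), one argument or row to a line, values as JSON. carry_out: Moves the arm, as the interface text tells. Its arguments: {"type":"object","properties":{"deltas":{"type":"array"},"grip_force":{"type":"number"}},"required":["deltas"]}

```bash
mkdir -p pics; ls; python3 - <<'E'
from plant import env,eyes,job
import cv2,numpy as np
np.set_printoptions(precision=4,suppress=True)
for n in("scene","top"):
    im=eyes.get_image(n); cv2.imwrite(f"pics/{n}0.png",im[:,:,::-1]); print(n,eyes.camera_info(n))
print(env.get_state(),env.nose_length)
E
```

```text
pics
scene {'fx': 418.70245783970415, 'fy': 418.70245783970415, 'cx': 257.89416063520764, 'cy': 195.73999783364363, 'world_from_camera': array([[-0.5018, -0.7195,  0.4801,  1.0553],
       [ 0.8649, -0.4093,  0.2904,  0.2697],
       [-0.0124,  0.561 ,  0.8277,  0.8265],
       [ 0.    ,  0.    ,  0.    ,  1.    ]])}
top {'fx': 407.92985106901534, 'fy': 407.92985106901534, 'cx': 250.1039287021489, 'cy': 196.63646619992798, 'world_from_camera': array([[ 0.0123,  0.9932, -0.1159,  0.4947],
       [-0.9998,  0.0103, -0.0182, -0.0191],
       [-0.0169,  0.1161,  0.9931,  0.9987],
       [ 0.    ,  0.    ,  0.    ,  1.    ]])}
{'clock': 0.1, 'joints': array([-1.2211,  0.3594,  1.5113,  0.    ,  1.2725, -0.1151]), 'joint_vel': array([ 0.0003, -0.004 , -0.0019, -0.0006, -0.0014,  0.0006]), 'effort': array([ -0.0015, -51.6361, -27.1409,   0.0676,   0.0276,  -0.    ]), 'ee_pos': array([ 0.2688, -0.5359,  0.3019]), 'eef_rot': array([-0.4647,  1.9645, -1.9613]), 'force': array([ 0.2562, -0.5889,  0.2069]), 'moment': array([-0.0547, -0.0051, -0.0361]), 'opening': 0.08741680739894293} 0.08
```

View pics/scene0.png

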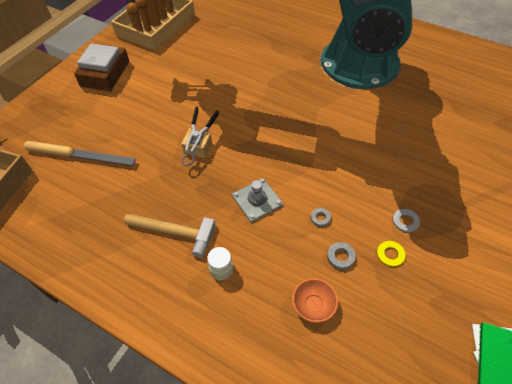

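View pics/top0.png

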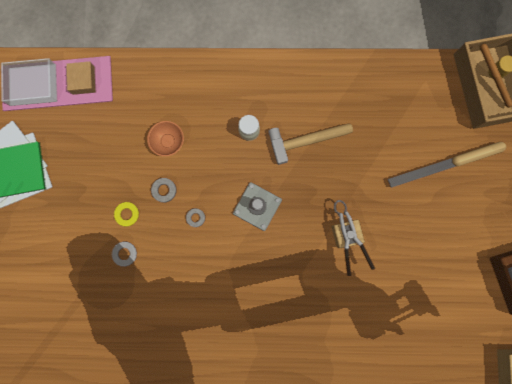

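Scene view: the arbor is at (258,200), rest and pliers at (198,140). Felt-like discs are at (342,257), larger, and (320,217), smaller. Cover-like discs are at (406,220), steel, and (391,254), yellow. In the top view these are (164,190)/(195,218) and (124,254)/(126,214). The larger grey one and the steel one fit the description, so I'm confirming both in enlarged crops.

```bash
cat > h.py <<'E'
import cv2,numpy as np
from plant import env,eyes,job
from scipy.spatial.transform import Rotation as R
np.set_printoptions(precision=4,suppress=True)
def ray(n,u,v):
    c=eyes.camera_info(n);T=c["world_from_camera"]
    d=T[:3,:3]@np.array([(u-c["cx"])/c["fx"],-(v-c["cy"])/c["fy"],-1.]);return T[:3,3],d
def onz(n,u,v,z):
    o,d=ray(n,u,v);return o+d*(z-o[2])/d[2]
def proj(n,p):
    c=eyes.camera_info(n);T=c["world_from_camera"];q=T[:3,:3].T@(np.asarray(p)-T[:3,3])
    return np.array([c["cx"]+c["fx"]*q[0]/-q[2],c["cy"]-c["fy"]*q[1]/-q[2]])
def tri(u1,u2):
    (o1,d1),(o2,d2)=ray("scene",*u1),ray("top",*u2)
    A=np.stack([d1,-d2],1);s=np.linalg.lstsq(A,o2-o1,rcond=None)[0]
    a,b=o1+d1*s[0],o2+d2*s[1];return (a+b)/2,np.linalg.norm(a-b)
def crop(im,u,v,w,h,k,name):
    c=im[int(v-h/2):int(v+h/2),int(u-w/2):int(u+w/2)]
    cv2.imwrite("pics/"+name,cv2.resize(c,None,fx=k,fy=k,interpolation=cv2.INTER_CUBIC))
E
python3 - <<'E'
from h import *
s=cv2.imread("pics/scene0.png");t=cv2.imread("pics/top0.png")
crop(t,160,222,100,90,7,"c_top_discs.png")
crop(t,345,236,80,100,6,"c_top_pl.png")
crop(s,200,145,80,80,7,"c_sc_pl.png")
crop(t,258,206,60,60,8,"c_top_arb.png")
E
```

```text
(no output)
```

View pics/c_top_discs.png

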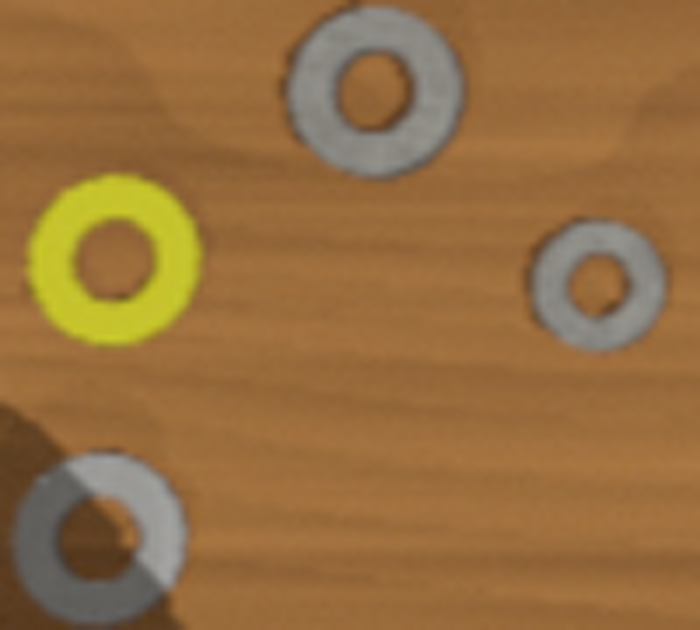

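View pics/c_top_pl.png

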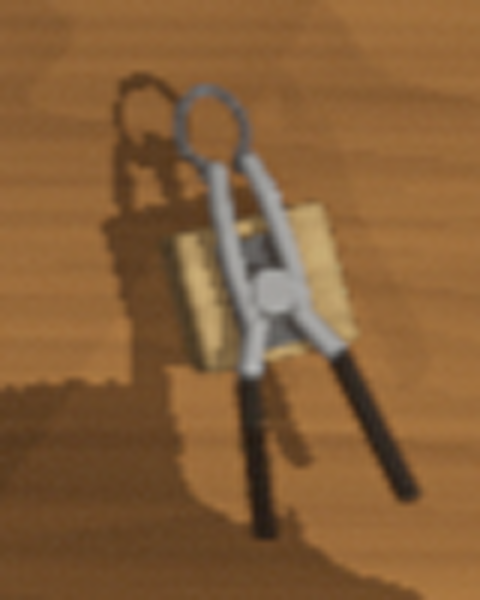

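View pics/c_sc_pl.png

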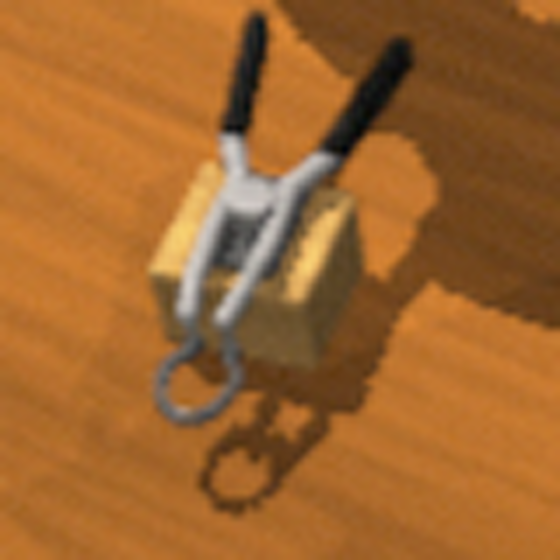

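View pics/c_top_arb.png

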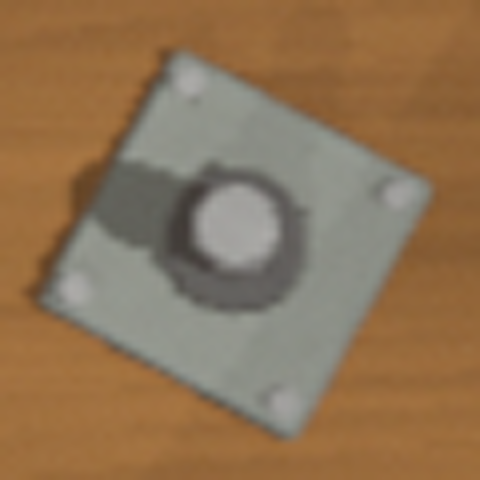

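The crops confirm it. At top (164,190) is the larger grey felt, against the smaller one at (195,218). The steel disc, half in shadow, is at (124,254), against the yellow one. Next I'm measuring centres in both views.

```bash
python3 - <<'E'
from h import *
im={n:cv2.imread(f"pics/{n}0.png") for n in("scene","top")}
def comp(n,mask,u,v):
    k,l,st,c=cv2.connectedComponentsWithStats(mask.astype(np.uint8))
    d=[(abs(st[i,0]+st[i,2]/2-u)+abs(st[i,1]+st[i,3]/2-v),i) for i in range(1,k) if st[i,4]>8]
    i=min(d)[1]; return l==i,st[i]
def ringc(n,u,v,S,z,w=25):
    hsv=cv2.cvtColor(im[n],cv2.COLOR_BGR2HSV)
    m,st=comp(n,hsv[...,1]<S,u,v)
    cs,_=cv2.findContours(m.astype(np.uint8),cv2.RETR_CCOMP,cv2.CHAIN_APPROX_NONE)
    out=[]
    for c in sorted(cs,key=len)[::-1][:2]:
        P=np.array([onz(n,*p,z)[:2] for p in c[:,0]])
        (x,y),r=cv2.minEnclosingCircle((P*1000).astype(np.float32))
        A=np.c_[2*P,np.ones(len(P))];s=np.linalg.lstsq(A,(P**2).sum(1),rcond=None)[0]
        out.append((s[:2],np.sqrt(s[2]+s[0]**2+s[1]**2)*2000))
    print(n,st,out)
for nm,z,a,b in(("felt",.014,(342,257),(164,190)),("cover",.007,(406,220),(124,254)),("small",.014,(320,217),(195,218))):
    print(nm)
    ringc("scene",*a,90,z);ringc("top",*b,90,z)
print("arbor")
for n,u,v in(("scene",258,187),("top",258,205)):
    g=cv2.cvtColor(im[n],cv2.COLOR_BGR2GRAY);h=cv2.cvtColor(im[n],cv2.COLOR_BGR2HSV)
    print(n);print(g[v-14:v+24:1,u-14:u+15:2])
E
```

```text
felt
scene [327 242  29  28 506] [(array([0.6287, 0.2155]), np.float64(60.37606033139786)), (array([0.629 , 0.2155]), np.float64(27.776405751937606))]
top [151 178  25  25 385] [(array([0.6246, 0.2117]), np.float64(58.75794454035977)), (array([0.6243, 0.212 ]), np.float64(29.634761735685988))]
cover
scene [393 209  27  23 395] [(array([0.4708, 0.3065]), np.float64(58.99180492447715)), (array([0.4707, 0.3065]), np.float64(29.772884253093377))]
top [112 242  25  25 382] [(array([0.4685, 0.3031]), np.float64(58.19925997223147)), (array([0.4686, 0.3034]), np.float64(30.577924921526677))]
small
scene [311 208  20  19 245] [(array([0.5632, 0.136 ]), np.float64(44.97158679569518)), (array([0.5637, 0.1362]), np.float64(20.982547461380566))]
top [186 208  19  19 224] [(array([0.558 , 0.1317]), np.float64(43.873689967373096)), (array([0.5579, 0.1316]), np.float64(23.302062490973412))]
arbor
scene
[[129 136 132 133 133 129 131 132 133 135 130 133 129 134 137]
 [129 134 134 137 135 129 130 131 131 133 135 130 131 131 134]
 [131 132 130 136 133 132 129 128 130 127 133 135 135 130 126]
 [135 135 1
[... 3893 characters left out ...]
1 123]
 [150 149 150 148 148 149 149 147 140 142 142 140 142 138 111]
 [134 150 149 147 149 148 147 146 142 141 142 140 142 135 113]
 [ 99 139 148 148 149 148 150 143 141 142 142 140 143 130 117]
 [117 104 141 148 149 148 149 143 142 142 141 144 142 123 117]
 [124 117 106 144 149 150 143 143 143 143 144 145 139 116 116]
 [123 121 117 113 143 149 141 141 143 142 143 144 134 112 111]
 [117 118 119 114 112 142 141 142 141 130 148 144 127 113 113]
 [120 121 121 121 108 107 137 144 129 151 156 140 120 119 118]
 [123 124 124 125 119 102 111 138 132 157 159 140 119 119 119]
 [123 123 124 125 119 116 104 115 139 151 155 130 117 115 115]
 [123 121 121 122 116 119 113 101 118 143 150 122 115 113 112]]
```

```bash
python3 - <<'E'
from h import *
im={n:cv2.imread(f"pics/{n}0.png") for n in("scene","top")}
tops={}
for n,u,v,t in(("scene",256,184,172),("top",257,204,122)):
    g=cv2.cvtColor(im[n],cv2.COLOR_BGR2GRAY);hsv=cv2.cvtColor(im[n],cv2.COLOR_BGR2HSV)
    m=(g>t).astype(np.uint8);w=np.zeros_like(m);w[v-8:v+8,u-8:u+8]=1
    if n=="scene": w[v-8:v-3,u+4:]=0
    k,l,st,c=cv2.connectedComponentsWithStats(m*w);i=l[v,u];tops[n]=c[i];print(n,"stubtop",st[i],c[i],onz(n,*c[i],.066))
    # base
    mm=(hsv[...,1]<90).astype(np.uint8);k,l,st,c=cv2.connectedComponentsWithStats(mm);i=l[v,u] or l[v+22,u];print(st[i])
    cs,_=cv2.findContours((l==i).astype(np.uint8),cv2.RETR_EXTERNAL,cv2.CHAIN_APPROX_NONE)
    P=np.array([onz(n,*p,.010)[:2]*1000 for p in cs[0][:,0]],np.float32);print("base",cv2.minAreaRect(P))
print(tri(tops["scene"],tops["top"]))
E
```

```text
scene stubtop [252 180   9   8  58] [256.2069 183.8103] [ 0.5881 -0.0167  0.066 ]
[ 232  178   51   44 1261]
base ((589.672607421875, -15.771942138671875), (95.10912322998047, 90.092041015625), 61.95262908935547)
top stubtop [253 199  10  11  85] [257.3529 203.8235] [ 0.5871 -0.0188  0.066 ]
[ 233  182   49   49 1380]
base ((587.3456420898438, -18.11095428466797), (90.74237823486328, 90.55689239501953), 62.022796630859375)
(array([ 0.587 , -0.0182,  0.0637]), np.float64(0.0014629702772860696))
```

```bash
python3 - <<'E'
from h import *
T=lambda a,b:(a/6+305,b/6+186)
S=lambda a,b:(a/7+160,b/7+105)
f={"cap":((252,192),(277,292),.056),"clip":((198,380),(211,127),.031),"hA_end":((258,20),(265,530),.056),"hB_end":((400,47),(408,492),.056),"hA_start":((233,130),(249,378),.056),"hB_start":((338,145),(340,352),.056)}
P={}
for k,(s,t,z) in f.items():
    s=S(*s);t=T(*t);p,e=tri(s,t);a=onz("scene",*s,z);b=onz("top",*t,z);P[k]=(a+b)/2
    print(k,"tri",p,round(e,4),"onz",a[:2],b[:2],"mean",P[k][:2])
c=P["cap"][:2];e=P["clip"][:2];h=(P["hA_end"]+P["hB_end"])[:2]/2
for a,b in((c,e),(h,c),(h,e)): d=b-a;print(np.degrees(np.arctan2(d[1],d[0])),np.hypot(*d))
s=env.get_state();print(R.from_rotvec(s["eef_rot"]).as_matrix())
E
```

```text
cap tri [ 0.5185 -0.2336  0.0528] 0.0038 onz [ 0.5201 -0.2296] [ 0.5194 -0.2346] mean [ 0.5197 -0.2321]
clip tri [ 0.5841 -0.2144  0.0287] 0.0032 onz [ 0.5849 -0.2115] [ 0.5847 -0.2154] mean [ 0.5848 -0.2134]
hA_end tri [ 0.4439 -0.2479  0.0646] 0.0499 onz [ 0.4481 -0.277 ] [ 0.4297 -0.2286] mean [ 0.4389 -0.2528]
hB_end tri [ 0.4325 -0.2589  0.0457] 0.0567 onz [ 0.434  -0.2233] [ 0.4446 -0.2827] mean [ 0.4393 -0.253 ]
hA_start tri [ 0.4948 -0.236   0.0595] 0.0308 onz [ 0.4986 -0.2529] [ 0.4866 -0.2234] mean [ 0.4926 -0.2381]
hB_start tri [ 0.4877 -0.2403  0.0503] 0.0416 onz [ 0.4861 -0.2157] [ 0.4969 -0.2581] mean [ 0.4915 -0.2369]
15.997011256238249 0.0676945677954249
14.471886165955649 0.0832475985024706
15.155869929104135 0.15092893982606334
[[-0.8939 -0.0005  0.4482]
 [-0.4482  0.0015 -0.8939]
 [-0.0002 -1.     -0.0016]]
```

```bash
cat >> h.py <<'E'
def go(x,y,z,az=None):
    """print TCP deltas in tool axes (cm), turn needed; az jaw azimuth deg (mod 180)"""
    s=env.get_state();M=R.from_rotvec(s["eef_rot"]).as_matrix()
    d=M.T@(np.array([x,y,z])-s["ee_pos"])*100
    a=np.degrees(np.arctan2(M[1,2],M[0,2]))
    print("t",round(s["clock"],2),"pos",s["ee_pos"],"az",round(a,2),"tilt",M[2],"open",round(s["opening"],4),"F",s["force"],"M",s["moment"])
    print("delta cm",d,"n",np.linalg.norm(d)/4.1)
    if az is not None:
        e=(a-az+90)%180-90;print("turn rad",np.radians(e))
E
python3 -c "
from h import *
go(.627,.214,.2,-74.8)"
```

```text
t 0.1 pos [ 0.2688 -0.5359  0.3019] az -63.37 tilt [-0.0002 -1.     -0.0016] open 0.0874 F [ 0.2562 -0.5889  0.2069] M [-0.0547 -0.0051 -0.0361]
delta cm [-65.6324  10.2855 -50.9606] n 20.421474739229577
turn rad 0.19951258892416582
```

Request:
carry_out(
  deltas=[
    [8.78,0,0,0,0.1],
    [8.78,0,0,0,0.1],
    [8.78,-2,0,-2,0],
  ],
)

```text
clock: 0.35
ee_pos: [0.2813, -0.5141, 0.3006]
eef_rot: [-0.267, 2.089, -2.087]
force: [1.1, -0.4, 0.6]
opening: 0.0879
```

```bash
python3 -c "
from h import *
go(.627,.214,.2,-74.8)"
```

```text
t 0.35 pos [ 0.2813 -0.5141  0.3006] az -75.52 tilt [ 0.0019 -1.     -0.0012] open 0.0879 F [ 1.1022 -0.3958  0.588 ] M [-0.099  -0.0146 -0.0238]
delta cm [-51.6957  10.0372 -61.8382] n 19.81045375487661
turn rad -0.012548519919611372
```

Request:
carry_out(
  deltas=[
    [8.78,-2.6,0.5,-3.1,0],
    [8.78,-2.6,0.5,-3.1,0],
    [8.78,-2.6,0.5,-3.1,0],
    [8.78,-2.6,0.5,-3.1,0],
    [8.78,-2.6,0.5,-3.1,0],
    [8.78,-2.6,0.5,-3.1,0],
    [8.78,-2.6,0.5,-3.1,0],
    [8.78,-2.6,0.5,-3.1,0],
    [8.78,-2.6,0.5,-3.1,0],
    [8.78,-2.6,0.5,-3.1,0],
  ],
)

```text
clock: 1.18
ee_pos: [0.4574, -0.1429, 0.247]
eef_rot: [-0.256, 2.095, -2.095]
force: [1.0, -0.3, 0.2]
opening: 0.0876
```

Request:
carry_out(
  deltas=[
    [8.78,-2.6,0.5,-3.1,0],
    [8.78,-2.6,0.5,-3.1,0],
    [8.78,-2.6,0.5,-3.1,0],
    [8.78,-2.6,0.5,-3.1,0],
    [8.78,-2.6,0.5,-3.1,0],
    [8.78,-2.6,0.5,-3.1,0],
    [8.78,-2.6,0.5,-3.1,0],
    [8.78,-1.5,0.5,-1.5,0],
    [8.78,0,0,0,0],
  ],
)

```text
clock: 1.93
ee_pos: [0.5941, 0.145, 0.2024]
eef_rot: [-0.264, 2.095, -2.09]
force: [0.5, -0.5, 0.3]
opening: 0.0878
```

```bash
python3 -c "
from h import *
go(.627,.214,.13,-74.8)
im=eyes.get_image('scene');cv2.imwrite('pics/s1.png',im[:,:,::-1]);im=eyes.get_image('top');cv2.imwrite('pics/t1.png',im[:,:,::-1])"
```

```text
t 1.93 pos [0.5941 0.145  0.2024] az -75.86 tilt [ 0.0042 -1.     -0.003 ] open 0.0878 F [ 0.5122 -0.4816  0.273 ] M [0.0307 0.0305 0.0036]
delta cm [-4.9059  7.2408 -5.8679] n 2.568842708624892
turn rad -0.018480444249267806
```

View pics/t1.png

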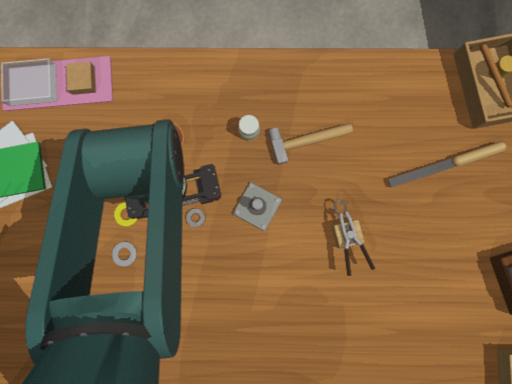

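View pics/s1.png

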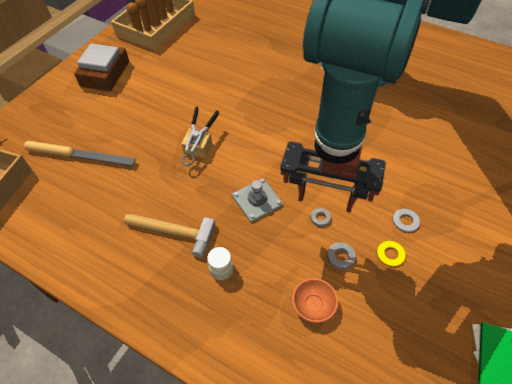

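```bash
python3 -c "
from h import *
s=env.get_state();M=R.from_rotvec(s['eef_rot']).as_matrix();p=s['ee_pos']
for n in ('scene',):
  for a in(-.0575,-.044,.044,.0575): print(n,a,proj(n,p+M@[0,.08,a]))
im=cv2.imread('pics/s1.png');crop(im,325,190,100,60,8,'s1c.png')
"
```

```text
scene -0.0575 [351.5023 206.6362]
scene -0.044 [344.742  205.1103]
scene 0.044 [301.552  195.3616]
scene 0.0575 [295.0578 193.8957]
```

View pics/s1c.png

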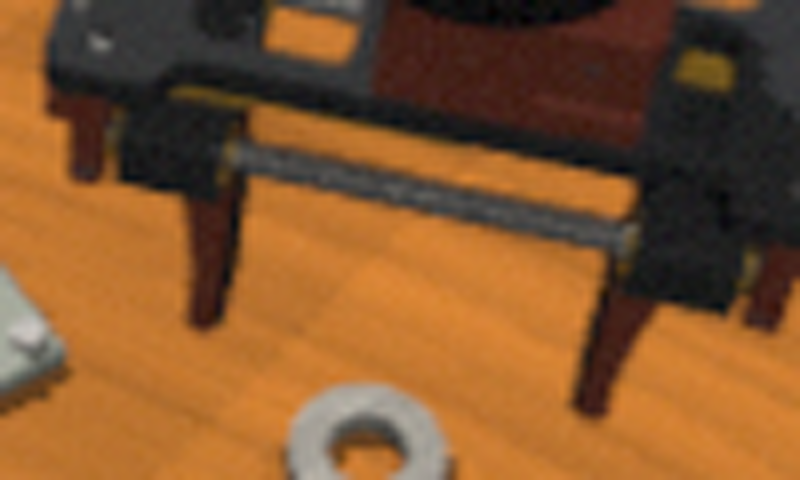

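Request:
carry_out(
  deltas=[
    [8.78,-2.2,0.2,-2.6,-0.01],
    [8.78,-2.2,0.2,-2.6,0],
    [8.78,-0.8,0.5,-0.8,0],
    [8.78,0,3,0,0],
    [8.78,0,3,0,0],
    [8.78,0,0.5,0,0],
    [8.78,0,0,0,0],
  ],
)

```text
clock: 2.62
ee_pos: [0.6257, 0.2035, 0.1289]
eef_rot: [-0.271, 2.09, -2.097]
force: [0.9, -0.2, 1.2]
opening: 0.0877
```

```bash
python3 -c "
from h import *
go(.627,.214,.084,-74.8)
im=eyes.get_image('scene')[:,:,::-1];crop(im,340,220,120,100,6,'s2c.png')
im=eyes.get_image('top')[:,:,::-1];crop(im,164,195,120,100,6,'t2c.png')
"
```

```text
t 2.62 pos [0.6257 0.2035 0.1289] az -75.76 tilt [ 0.0093 -1.      0.0023] open 0.0877 F [ 0.9369 -0.224   1.1566] M [-0.0084 -0.0196 -0.0228]
delta cm [-0.4217  4.4799 -0.9951] n 1.124005234811836
turn rad -0.016769283788494748
```

View pics/s2c.png

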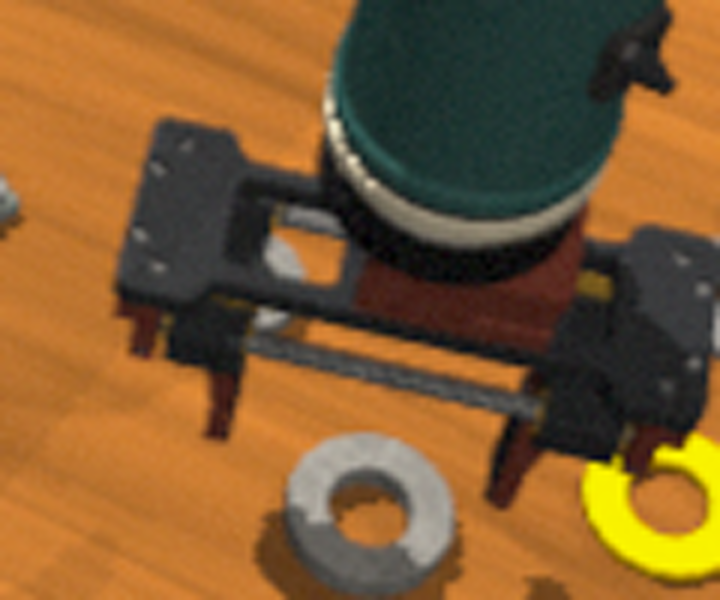

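Request:
carry_out(
  deltas=[
    [8.78,-0.45,0.3,-1,-0.016],
    [8.78,0,2,0,0],
    [8.78,0,1.8,0,0],
    [8.78,0,0.3,0,0],
    [8.78,0,0,0,0],
  ],
)

```text
clock: 3.13
ee_pos: [0.6335, 0.2157, 0.0938]
eef_rot: [-0.27, 2.076, -2.079]
force: [-0.1, -0.4, -0.1]
opening: 0.0879
```

```bash
python3 -c "
from h import *
go(.627,.214,.084,-74.8)
im=eyes.get_image('scene')[:,:,::-1];crop(im,340,230,120,100,6,'s3c.png')
"
```

```text
t 3.13 pos [0.6335 0.2157 0.0938] az -74.81 tilt [-0.0062 -1.      0.0023] open 0.0879 F [-0.0744 -0.4322 -0.0581] M [0.0075 0.01   0.0132]
delta cm [ 0.6808  0.9792 -0.0073] n 0.2908924330376978
turn rad -0.00019730621666558514
```

View pics/s3c.png

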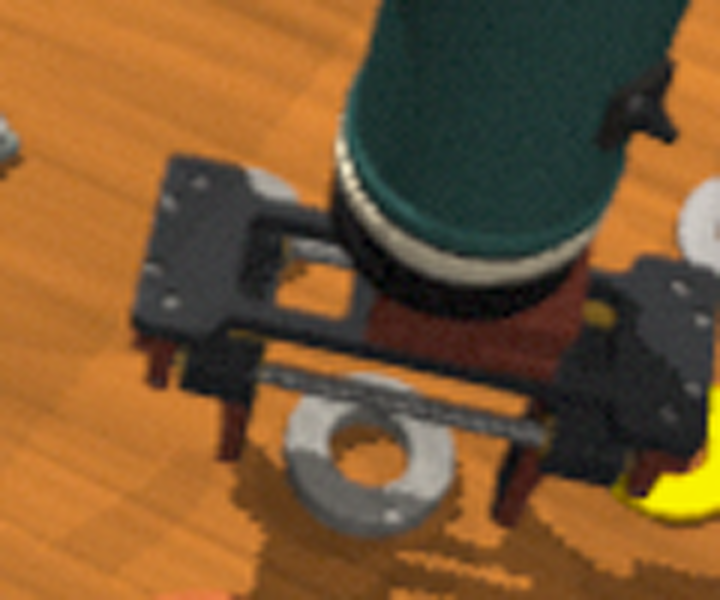

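Request:
carry_out(
  deltas=[
    [8.78,0.65,0.5,0,0],
    [8.78,0,0.4,0,0],
    [8.78,0,0,0,0],
  ],
)

```text
clock: 3.43
ee_pos: [0.6286, 0.2147, 0.0879]
eef_rot: [-0.265, 2.074, -2.075]
force: [0.6, -0.6, 0.2]
opening: 0.0878
```

```bash
python3 -c "
from h import *
go(.627,.214,.084,-74.8)
im=eyes.get_image('scene')[:,:,::-1];crop(im,340,235,120,100,6,'s4c.png')
"
```

```text
t 3.43 pos [0.6286 0.2147 0.0879] az -74.78 tilt [-0.0114 -0.9999  0.0025] open 0.0878 F [ 0.5744 -0.6451  0.2304] M [-0.0375  0.0704 -0.0161]
delta cm [0.1761 0.3906 0.0231] n 0.10466634186122885
turn rad 0.0003992423907814803
```

View pics/s4c.png

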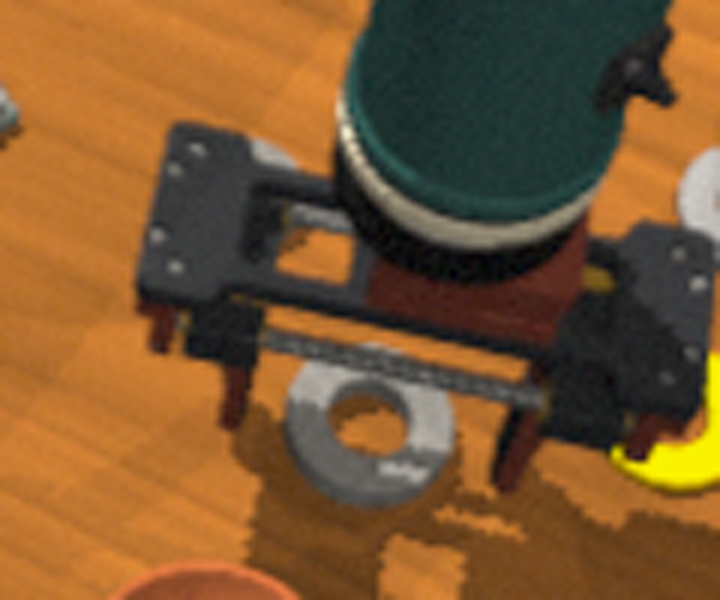

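Request:
carry_out(
  deltas=[
    [8.78,0.25,0.4,0,0],
    [8.78,0,0.15,0,0],
    [5.0,0,0,0,0],
    [5.0,0,0,0,0],
    [5.0,0,0,0,0],
    [5.0,0,0,0,0],
  ],
  grip_force=20,
)

```text
clock: 3.98
ee_pos: [0.6263, 0.214, 0.083]
eef_rot: [-0.264, 2.073, -2.075]
force: [0.6, 0.1, 0.8]
opening: 0.0643
```

```bash
python3 -c "
from h import *
go(.627,.214,.084,-74.8)
im=eyes.get_image('scene')[:,:,::-1];crop(im,340,235,120,100,6,'s5c.png')
"
```

```text
t 3.98 pos [0.6263 0.214  0.083 ] az -74.78 tilt [-0.0125 -0.9999  0.0025] open 0.0643 F [0.5986 0.104  0.8047] M [0.0363 0.0179 0.014 ]
delta cm [-0.0645 -0.0951  0.0171] n 0.028333599502578338
turn rad 0.00038759786652378713
```

View pics/s5c.png

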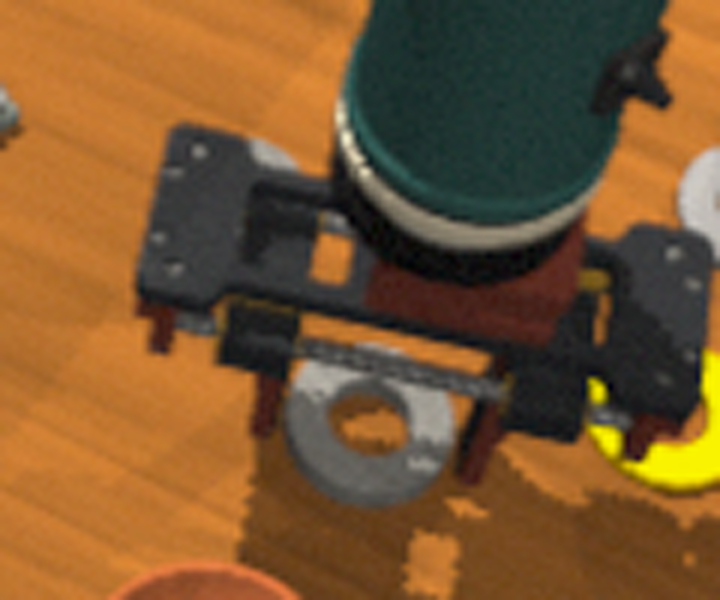

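Request:
carry_out(
  deltas=[
    [5.0,0,0,0,0],
    [5.0,0,0,0,0],
    [5.0,0,0,0,0],
  ],
)

```text
clock: 4.28
ee_pos: [0.6265, 0.214, 0.083]
eef_rot: [-0.264, 2.073, -2.075]
force: [0.0, 0.3, -0.2]
opening: 0.0594
```

Request:
carry_out(
  deltas=[
    [5.0,0,-1,0,0],
    [5.0,0,-2,0,0],
    [5.0,0,-3,0,0],
    [5.0,0,-2,0,0],
    [5.0,0,-1,0,0],
    [5.0,0,0,0,0],
  ],
)

```text
clock: 4.78
ee_pos: [0.6242, 0.2137, 0.1777]
eef_rot: [-0.268, 2.074, -2.077]
force: [-0.2, -0.5, -0.9]
opening: 0.0594
```

```bash
python3 -c "
from h import *
go(.588,-.018,.17,-74.8)
im=eyes.get_image('scene')[:,:,::-1];crop(im,340,200,120,100,6,'s6c.png')
"
```

```text
t 4.78 pos [0.6242 0.2137 0.1777] az -74.78 tilt [-0.009  -1.      0.0023] open 0.0594 F [-0.2473 -0.4596 -0.878 ] M [-0.033  -0.0297  0.0475]
delta cm [ 9.5854  0.7303 21.4022] n 5.722452010285493
turn rad 0.000303379261664877
```

View pics/s6c.png

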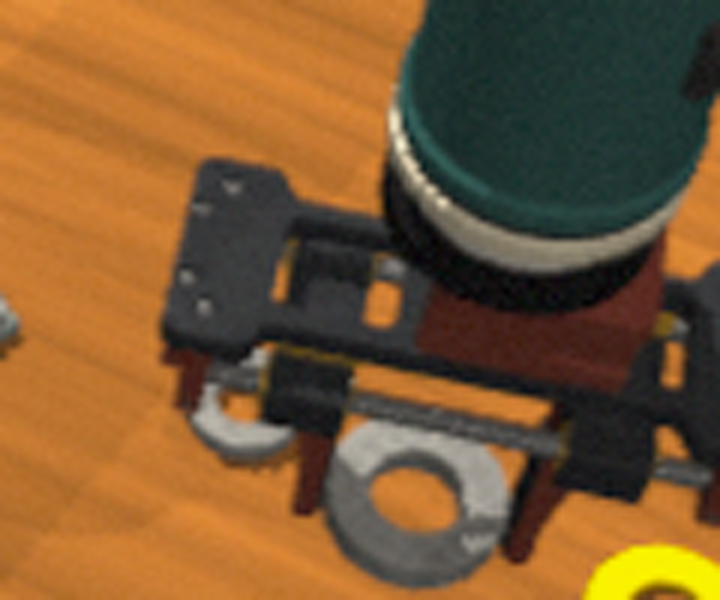

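```bash
cat >> h.py <<'E'
def inhand(n,u,v,ztop,S=60,lo=60,name=None):
    """fit outer/inner contour of grey ring near u,v ; world xy at ztop, and offset from TCP"""
    im=np.ascontiguousarray(eyes.get_image(n)[:,:,::-1]);h=cv2.cvtColor(im,cv2.COLOR_BGR2HSV)
    m=((h[...,1]<S)&(h[...,2]>lo)).astype(np.uint8)
    # hole: component of not-m nearest (u,v)
    k,l,st,c=cv2.connectedComponentsWithStats(1-m,connectivity=4)
    i=l[int(v),int(u)];cs,_=cv2.findContours((l==i).astype(np.uint8),cv2.RETR_EXTERNAL,cv2.CHAIN_APPROX_NONE)
    print("hole",st[i],c[i],onz(n,*c[i],ztop));return im
E
python3 -c "
from h import *
im=inhand('scene',340+(415-360)/6,200+(490-300)/6,.1087)
p=env.get_state()['ee_pos'];print(p,proj('scene',[p[0],p[1],.1087]))
"
```

```text
hole [341 228  16  12 144] [348.6667 233.1667] [0.6276 0.2156 0.1087]
[0.6233 0.2134 0.1753] [348.533 230.971]
```

Request:
carry_out(
  deltas=[
    [5.0,0.8,0,1.8,0],
    [5.0,1.6,0,3.5,0],
    [5.0,1.6,0,3.5,0],
    [5.0,1.6,0,3.5,0],
    [5.0,1.6,0,3.5,0],
    [5.0,1.2,0,2.5,0],
    [5.0,0.6,0,1.2,0],
    [5.0,0,0,0,0],
  ],
)

```text
clock: 5.55
ee_pos: [0.5804, -0.0043, 0.1632]
eef_rot: [-0.293, 2.083, -2.078]
force: [0.4, -0.2, -0.7]
opening: 0.0595
```

```bash
python3 -c "
from h import *
go(.5877,-.0177,.17,-74.8)
"
```

```text
t 5.55 pos [ 0.5804 -0.0043  0.1632] az -74.47 tilt [ 0.0088 -1.     -0.0034] open 0.0595 F [ 0.3539 -0.1826 -0.6703] M [ 0.0434 -0.0051 -0.021 ]
delta cm [-0.3398 -0.6916  1.4865] n 0.4083821463518466
turn rad 0.005768342407178086
```

Request:
carry_out(
  deltas=[
    [5.0,-0.2,-0.5,0.8,0.005],
    [5.0,-0.15,-0.3,0.7,0],
    [5.0,0,0,0,0],
    [5.0,0,0,0,0],
  ],
)

```text
clock: 5.88
ee_pos: [0.5874, -0.0173, 0.1688]
eef_rot: [-0.293, 2.091, -2.081]
force: [0.2, 0.2, -1.2]
opening: 0.0596
```

```bash
python3 -c "
from h import *
go(.5877,-.0177,.166,-74.8)
im=eyes.get_image('scene')[:,:,::-1];crop(im,258,180,110,100,6,'s7c.png')
im=eyes.get_image('top')[:,:,::-1];crop(im,258,205,110,100,6,'t7c.png')
"
```

```text
t 5.88 pos [ 0.5874 -0.0173  0.1688] az -74.82 tilt [ 0.0134 -0.9999 -0.0064] open 0.0596 F [ 0.2426  0.2187 -1.1748] M [ 0.0277 -0.0546  0.0024]
delta cm [-0.0187  0.2759  0.0435] n 0.06827146497917322
turn rad -0.0004145456231501136
```

View pics/s7c.png

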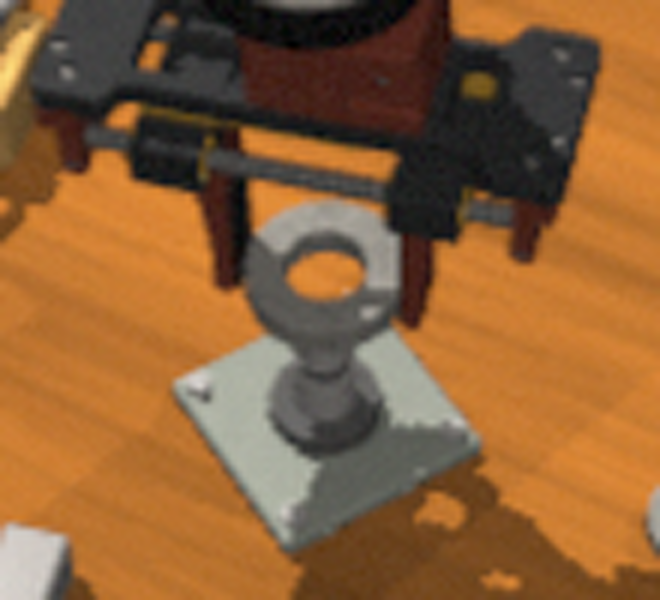

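View pics/t7c.png

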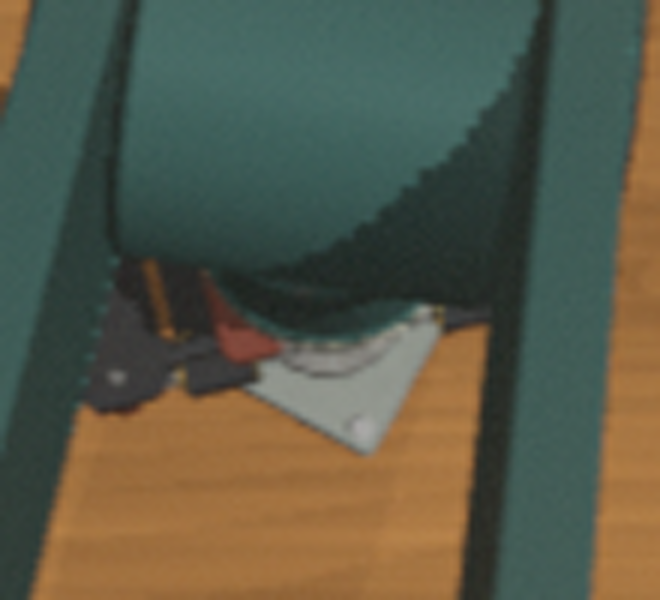

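```bash
cat >> h.py <<'E'
def gp(x,y,z,az,L=.075):
    "target for the point L ahead of TCP; z is TCP z wanted"
    s=env.get_state();M=R.from_rotvec(s["eef_rot"]).as_matrix()
    q=s["ee_pos"]+M[:,1]*L
    print("point",q,"off world mm",1000*(np.array([x,y])-q[:2]),"tooly",M[:,1])
    go(x-M[0,1]*L,y-M[1,1]*L,z,az)
E
python3 -c "
from h import *
gp(.5877,-.0177,.15,-74.8)
inhand('scene',258+(325-330)/6,180+(270-300)/6,.0998)
print(proj('scene',[.5877,-.0177,.0998]))
"
```

```text
point [ 0.5863 -0.0169  0.0939] off world mm [ 1.3659 -0.8126] tooly [-0.0143  0.0026 -0.9999]
t 5.98 pos [ 0.5874 -0.0171  0.1688] az -74.79 tilt [ 0.0131 -0.9999 -0.0062] open 0.0596 F [-0.6228  0.6263 -0.3089] M [0.0503 0.0441 0.0278]
delta cm [-0.1352  1.8825  0.126 ] n 0.46134945259003757
turn rad 0.0001579182025438202
hole [250 171  14  10 102] [256.8922 175.6961] [ 0.5894 -0.0136  0.0998]
[255.6396 174.391 ]
```

Request:
carry_out(
  deltas=[
    [5.0,-0.13,0.4,0.17,0],
    [5.0,0,0.5,0,0],
    [5.0,0,0.3,0,0],
    [5.0,0,0,0,0],
  ],
)

```text
clock: 6.37
ee_pos: [0.5889, -0.0165, 0.1557]
eef_rot: [-0.296, 2.089, -2.079]
force: [-0.2, -0.8, -1.2]
opening: 0.0595
```

```bash
python3 -c "
from h import *
gp(.5877,-.0177,.15,-74.8)
z=env.get_state()['ee_pos'][2]-.069
print(proj('scene',[.5877,-.0177,z]))
im=inhand('scene',256,178,z);crop(im,258,180,110,100,6,'s8c.png')
"
```

```text
point [ 0.5878 -0.0163  0.0807] off world mm [-0.1299 -1.4269] tooly [-0.0141  0.0027 -0.9999]
t 6.37 pos [ 0.5889 -0.0165  0.1557] az -74.63 tilt [ 0.0129 -0.9999 -0.0063] open 0.0595 F [-0.2307 -0.7719 -1.1775] M [ 0.0235 -0.0258 -0.06  ]
delta cm [0.043  0.5722 0.1378] n 0.14392043539024318
turn rad 0.002945360022060124
[255.7401 177.9795]
hole [250 176  13   7  56] [255.4821 178.3929] [ 0.589  -0.0176  0.0867]
```

View pics/s8c.png

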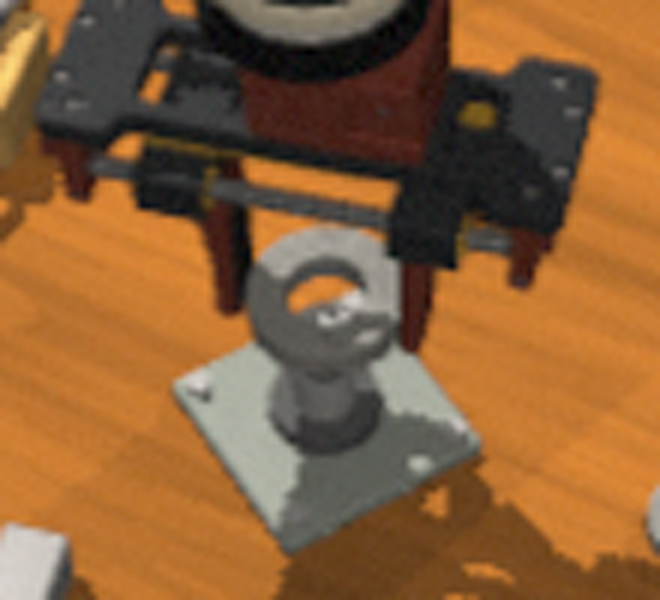

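Request:
carry_out(
  deltas=[
    [5.0,0.03,0,0.2,0],
    [5.0,0,0.2,0.02,0],
    [5.0,0,0,0,0],
  ],
)

```text
clock: 6.67
ee_pos: [0.5889, -0.0187, 0.1535]
eef_rot: [-0.296, 2.089, -2.079]
force: [-1.0, 0.1, 0.2]
opening: 0.0594
```

```bash
python3 -c "
from h import *
gp(.5877,-.0177,.15,-74.8)
im=np.ascontiguousarray(eyes.get_image('scene')[:,:,::-1]);z=env.get_state()['ee_pos'][2]-.069
print(proj('scene',[.5877,-.0177,z]))
crop(im,256,180,44,40,16,'s9c.png')
"
```

```text
point [ 0.5878 -0.0185  0.0785] off world mm [-0.1062  0.8058] tooly [-0.0148  0.0028 -0.9999]
t 6.67 pos [ 0.5889 -0.0187  0.1535] az -74.62 tilt [ 0.0135 -0.9999 -0.0066] open 0.0594 F [-0.9958  0.0521  0.2438] M [-0.0014 -0.0239 -0.0521]
delta cm [-0.0158  0.3473 -0.0782] n 0.08691327724764861
turn rad 0.0031085401654165966
[255.7557 178.5374]
```

View pics/s9c.png

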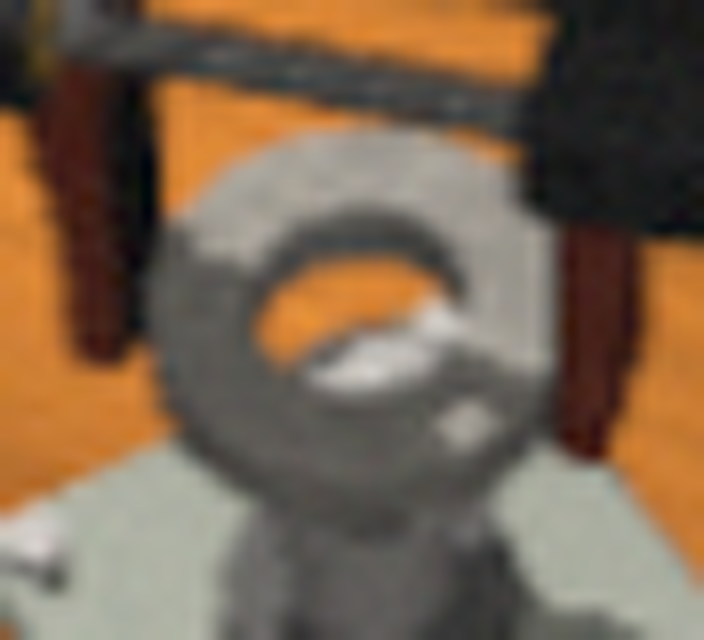

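Request:
carry_out(
  deltas=[
    [5.0,-0.02,0.6,-0.04,0],
    [5.0,-0.01,0.6,0,0],
    [5.0,-0.01,0.6,0,0],
    [5.0,-0.01,0.6,0,0],
    [5.0,0,0,0,0],
  ],
)

```text
clock: 7.13
ee_pos: [0.5893, -0.0184, 0.1276]
eef_rot: [-0.295, 2.088, -2.079]
force: [-1.1, -0.1, -0.7]
opening: 0.0598
```

```bash
python3 -c "
from h import *
gp(.5877,-.0177,.105,-74.8)
im=np.ascontiguousarray(eyes.get_image('scene')[:,:,::-1])
crop(im,256,185,44,40,12,'s10c.png')
"
```

```text
point [ 0.5883 -0.0182  0.0526] off world mm [-0.5993  0.4851] tooly [-0.0135  0.0026 -0.9999]
t 7.13 pos [ 0.5893 -0.0184  0.1276] az -74.65 tilt [ 0.0123 -0.9999 -0.006 ] open 0.0598 F [-1.1087 -0.0727 -0.709 ] M [ 0.0142  0.0429 -0.0238]
delta cm [ 0.0172  2.2574 -0.049 ] n 0.5507336065684579
turn rad 0.0026980321737124398
```

View pics/s10c.png

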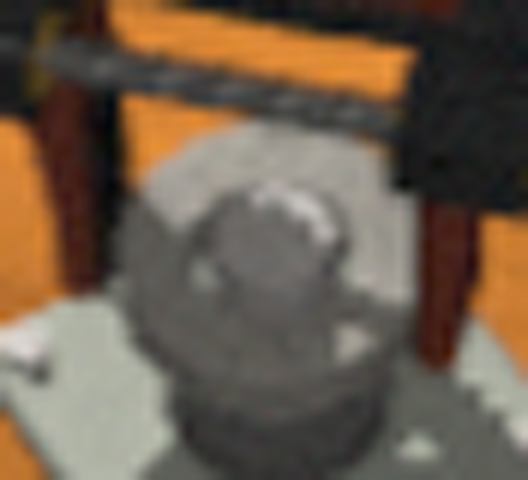

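Request:
carry_out(
  deltas=[
    [5.0,0.02,0.6,-0.05,0],
    [5.0,0,0.6,0,0],
    [5.0,0,0.5,0,0],
    [5.0,0,0.4,0,0],
    [5.0,0,0,0,0],
  ],
)

```text
clock: 7.6
ee_pos: [0.5889, -0.0178, 0.1047]
eef_rot: [-0.294, 2.088, -2.079]
force: [-1.3, 0.3, -0.4]
opening: 0.0594
```

```bash
python3 -c "
from h import *
gp(.5877,-.0177,.104,-74.8)
"
```

```text
point [ 0.5879 -0.0176  0.0297] off world mm [-0.2445 -0.0567] tooly [-0.0131  0.0025 -0.9999]
t 7.6 pos [ 0.5889 -0.0178  0.1047] az -74.64 tilt [ 0.012  -0.9999 -0.0059] open 0.0594 F [-1.3283  0.2646 -0.4159] M [0.0137 0.0488 0.0526]
delta cm [ 0.0242  0.0707 -0.0006] n 0.018218266766386652
turn rad 0.0027735504004732193
```

Request:
carry_out(
  deltas=[
    [5.0,0,0.15,0,0],
    [8.78,0,0,0,0],
    [8.78,0,0,0,0],
    [8.78,0,0,0,0],
    [8.78,0,0,0,0],
    [8.78,0,-1,0,0],
    [8.78,0,-3,0,0],
    [8.78,0,-3,0,0],
    [8.78,0,-2,0,0],
  ],
)

```text
clock: 8.35
ee_pos: [0.5871, -0.0177, 0.1932]
eef_rot: [-0.305, 2.095, -2.08]
force: [0.6, -0.2, -1.0]
opening: 0.0878
```

```bash
python3 -c "
from h import *
gp(.4697,.3048,.15,-74.8)
im=np.ascontiguousarray(eyes.get_image('scene')[:,:,::-1])
crop(im,256,190,70,60,9,'s11c.png')
"
```

```text
point [ 0.5854 -0.0174  0.1182] off world mm [-115.6625  322.1723] tooly [-0.0233  0.004  -0.9997]
t 8.35 pos [ 0.5871 -0.0177  0.1932] az -74.65 tilt [ 0.0214 -0.9997 -0.0101] open 0.0878 F [ 0.552  -0.1915 -1.0483] M [ 0.0312 -0.0315  0.0017]
delta cm [  2.5239   4.7155 -34.0846] n 8.415046794700531
turn rad 0.0026448413017075008
```

View pics/s11c.png

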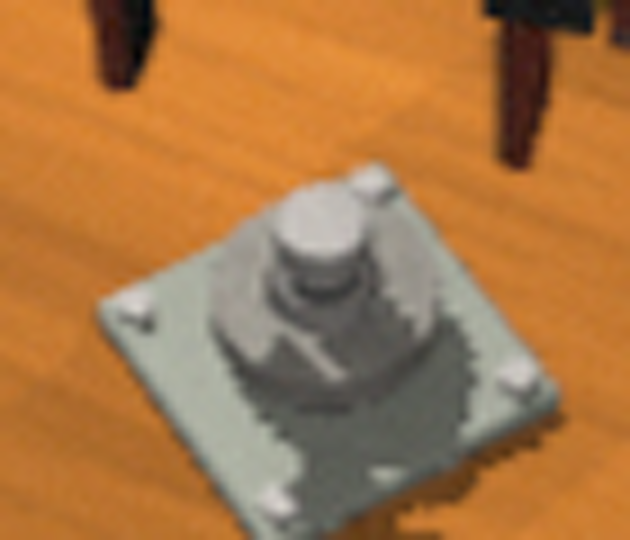

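The felt disc is on the flange, with its shadowed ring around the stub at crop (325,310). Next is the steel cover.

Request:
carry_out(
  deltas=[
    [8.78,0.2,0.2,-2,0],
    [8.78,0.3,0.4,-4,0],
    [8.78,0.3,0.4,-4,0],
    [8.78,0.3,0.4,-4,0],
    [8.78,0.3,0.4,-4,0],
    [8.78,0.3,0.4,-4,0],
    [8.78,0.3,0.4,-4,0],
    [8.78,0.3,0.4,-4,0],
    [8.78,0.3,0.4,-3.5,0],
    [8.78,0,0,0,0],
  ],
)

```text
clock: 9.23
ee_pos: [0.4791, 0.3082, 0.174]
eef_rot: [-0.263, 2.083, -2.077]
force: [-0.7, -0.4, 0.2]
opening: 0.0877
```

```bash
python3 -c "
from h import *
gp(.4697,.3048,.13,-74.8)
"
```

```text
point [0.4796 0.3085 0.099 ] off world mm [-9.9226 -3.688 ] tooly [ 0.0075  0.0039 -1.    ]
t 9.23 pos [0.4791 0.3082 0.174 ] az -75.15 tilt [-0.0082 -1.     -0.0018] open 0.0877 F [-0.6907 -0.4175  0.2482] M [ 0.0382  0.0208 -0.0146]
delta cm [1.0898 4.3935 0.1103] n 1.104387556897021
turn rad -0.006140570512614383
```

Request:
carry_out(
  deltas=[
    [8.78,0.6,1,0,-0.006],
    [8.78,0.6,2,0.1,0],
    [8.78,0,2,0,0],
    [8.78,0,1,0,0],
    [8.78,0,0.5,0,0],
    [8.78,0,0,0,0],
  ],
)

```text
clock: 9.73
ee_pos: [0.469, 0.3074, 0.1105]
eef_rot: [-0.269, 2.074, -2.064]
force: [-0.8, -0.2, 0.5]
opening: 0.0879
```

```bash
python3 -c "
from h import *
gp(.4697,.3048,.083,-74.8)
im=np.ascontiguousarray(eyes.get_image('scene')[:,:,::-1])
crop(im,406,205,90,80,7,'s12c.png')
"
```

```text
point [0.47   0.3079 0.0356] off world mm [-0.3198 -3.114 ] tooly [ 0.0142  0.0066 -0.9999]
t 9.73 pos [0.469  0.3074 0.1105] az -74.35 tilt [-0.0155 -0.9999 -0.0025] open 0.0879 F [-0.7794 -0.2246  0.4904] M [-0.0331  0.0708 -0.0015]
delta cm [0.1574 2.7513 0.2981] n 0.6760566247770792
turn rad 0.007783955678558841
```

View pics/s12c.png

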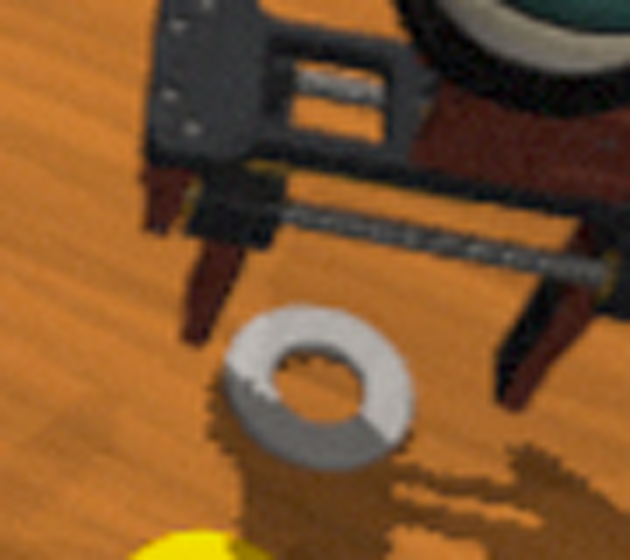

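Request:
carry_out(
  deltas=[
    [8.78,0.05,1,0.3,0.008],
    [8.78,0.05,1,0,0],
    [8.78,0.05,0.4,0,0],
    [8.78,0,0,0,0],
  ],
)

```text
clock: 10.12
ee_pos: [0.4716, 0.3041, 0.0873]
eef_rot: [-0.252, 2.079, -2.066]
force: [0.1, 0.1, 0.4]
opening: 0.0876
```

```bash
python3 -c "
from h import *
gp(.4697,.3048,.0825,-74.8)
im=np.ascontiguousarray(eyes.get_image('scene')[:,:,::-1])
crop(im,406,215,90,80,7,'s13c.png')
"
```

```text
point [0.4731 0.3047 0.0123] off world mm [-3.381   0.0748] tooly [ 0.0195  0.0089 -0.9998]
t 10.12 pos [0.4716 0.3041 0.0873] az -74.96 tilt [-0.0211 -0.9998 -0.0035] open 0.0876 F [0.0956 0.0549 0.3783] M [0.0024 0.0209 0.0036]
delta cm [ 0.3347  0.4763 -0.0933] n 0.14379672026442467
turn rad -0.0027312018825182177
```

View pics/s13c.png

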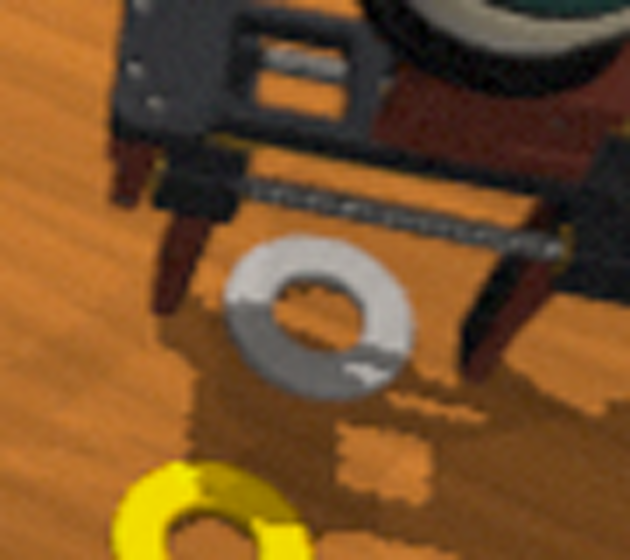

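Request:
carry_out(
  deltas=[
    [8.78,0.33,0.3,-0.09,0],
    [8.78,0.05,0.2,0,0],
    [8.78,0,0,0,0],
  ],
)

```text
clock: 10.42
ee_pos: [0.468, 0.3042, 0.0825]
eef_rot: [-0.251, 2.079, -2.065]
force: [0.1, -0.3, -0.3]
opening: 0.0877
```

```bash
python3 -c "
from h import *
gp(.4697,.3048,.0825,-74.8)
"
```

```text
point [0.4695 0.3049 0.0075] off world mm [ 0.2148 -0.1108] tooly [ 0.0204  0.0094 -0.9997]
t 10.42 pos [0.468  0.3042 0.0825] az -74.96 tilt [-0.0221 -0.9997 -0.0038] open 0.0877 F [ 0.0657 -0.3435 -0.3256] M [ 0.0092 -0.0068 -0.0212]
delta cm [-0.0179 -0.0027  0.0163] n 0.005941986920103303
turn rad -0.002838863811053813
```

Request:
carry_out(
  deltas=[
    [5,0,0,0,0],
    [5,0,0,0,0],
    [5,0,0,0,0],
    [5,0,0,0,0],
    [5,0,0,0,0],
    [5,0,0,0,0],
    [5,0,0,0,0],
    [5,0,0,0,0],
  ],
  grip_force=20,
)

```text
clock: 11.08
ee_pos: [0.4679, 0.3045, 0.083]
eef_rot: [-0.251, 2.079, -2.064]
force: [1.0, 0.1, -0.1]
opening: 0.0588
```

Request:
carry_out(
  deltas=[
    [5.0,0,-1,0,0],
    [5.0,0,-2,0,0],
    [5.0,0,-3,0,0],
    [5.0,0,-2,0,0],
    [5.0,0,-1,0,0],
    [5.0,0,0,0,0],
  ],
)

```text
clock: 11.58
ee_pos: [0.4646, 0.3029, 0.178]
eef_rot: [-0.255, 2.079, -2.068]
force: [0.7, -0.0, -1.0]
opening: 0.0591
```

```bash
python3 -c "
from h import *
gp(.5877,-.0177,.172,-74.8)
im=np.ascontiguousarray(eyes.get_image('scene')[:,:,::-1])
crop(im,406,185,90,80,7,'s14c.png')
"
```

```text
point [0.4659 0.3035 0.103 ] off world mm [ 121.7954 -321.2108] tooly [ 0.017   0.0078 -0.9998]
t 11.58 pos [0.4646 0.3029 0.178 ] az -74.94 tilt [-0.0184 -0.9998 -0.0031] open 0.0591 F [ 0.7145 -0.0424 -1.0238] M [ 0.0115 -0.0293 -0.0108]
delta cm [-3.4033  0.5543 34.1844] n 8.379958697583188
turn rad -0.002378799318754684
```

View pics/s14c.png

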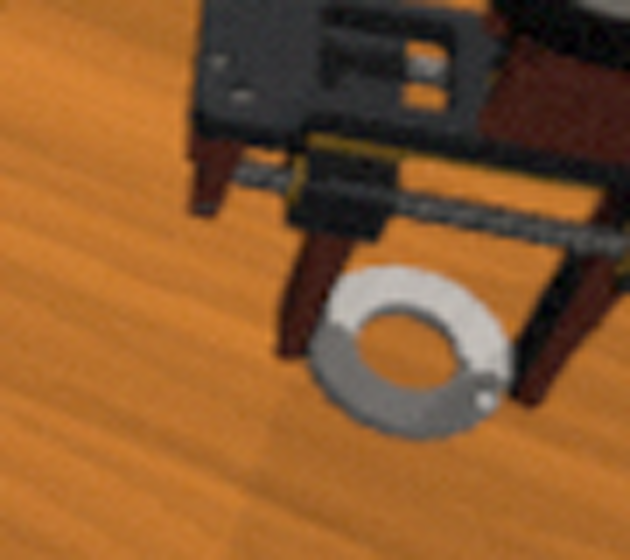

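```bash
cat >> h.py <<'E'
def chk(u,v,drop=.076,tgt=None):
    s=env.get_state();M=R.from_rotvec(s["eef_rot"]).as_matrix();q=s["ee_pos"]+M[:,1]*drop
    im=inhand('scene',u,v,q[2],S=90);print("expected px",proj('scene',q),"q",q)
    if tgt is not None: print("target px",proj('scene',[*tgt,q[2]]))
    return im
E
python3 -c "
from h import *
chk(406+(405-315)/7,185+(355-280)/7)
"
```

```text
hole [412 190  14  11 123] [418.5935 194.9187] [0.4672 0.3052 0.1012]
expected px [417.991  194.0851] q [0.4658 0.3034 0.1012]
```

Request:
carry_out(
  deltas=[
    [5,-0.2,0,2,0],
    [5,-0.4,0,4,0],
    [5,-0.4,0,4,0],
    [5,-0.4,0,4,0],
    [5,-0.4,0,4,0],
    [5,-0.4,0,4,0],
    [5,-0.4,0,4,0],
    [5,-0.4,0,3,0],
    [5,-0.2,0,2,0],
    [5,0,0,0,0],
  ],
)

```text
clock: 12.52
ee_pos: [0.5747, -0.0005, 0.1641]
eef_rot: [-0.28, 2.084, -2.071]
force: [0.2, 0.3, -0.8]
opening: 0.0589
```

```bash
python3 -c "
from h import *
gp(.5877,-.0177,.168,-74.8)
"
```

```text
point [ 0.5747 -0.      0.0891] off world mm [ 12.9875 -17.6861] tooly [ 0.0001  0.0062 -1.    ]
t 12.52 pos [ 0.5747 -0.0005  0.1641] az -74.58 tilt [-0.0018 -1.     -0.006 ] open 0.0589 F [ 0.2048  0.282  -0.8299] M [-0.0398 -0.0363 -0.0532]
delta cm [-0.7825 -0.3966  2.0479] n 0.5433925256638835
turn rad 0.0038049073952984903
```

Request:
carry_out(
  deltas=[
    [5,-0.4,-0.2,1.1,0.004],
    [5,-0.4,0,1,0],
    [5,0,0,0,0],
    [5,0,0,0,0],
  ],
)

```text
clock: 12.85
ee_pos: [0.5866, -0.0193, 0.1627]
eef_rot: [-0.282, 2.093, -2.074]
force: [0.0, 0.8, -1.4]
opening: 0.0589
```

```bash
python3 -c "
from h import *
gp(.5877,-.0177,.152,-74.8)
im=chk(256,176,.076,(.5877,-.0177));crop(im,256,180,44,40,12,'s15c.png')
"
```

```text
point [ 0.5861 -0.0187  0.0877] off world mm [1.5724 1.0487] tooly [-0.0069  0.008  -0.9999]
t 12.85 pos [ 0.5866 -0.0193  0.1627] az -74.92 tilt [ 0.0046 -0.9999 -0.0095] open 0.0589 F [ 0.0118  0.7695 -1.4464] M [ 0.027  -0.0234 -0.0252]
delta cm [-0.184   1.0741 -0.0501] n 0.2660849630541827
turn rad -0.0020774928383124015
hole [250 173  13   9  81] [255.4198 176.9383] [ 0.5856 -0.0197  0.0867]
expected px [255.6934 177.2833] q [ 0.5861 -0.0187  0.0867]
target px [255.7399 177.9729]
```

View pics/s15c.png

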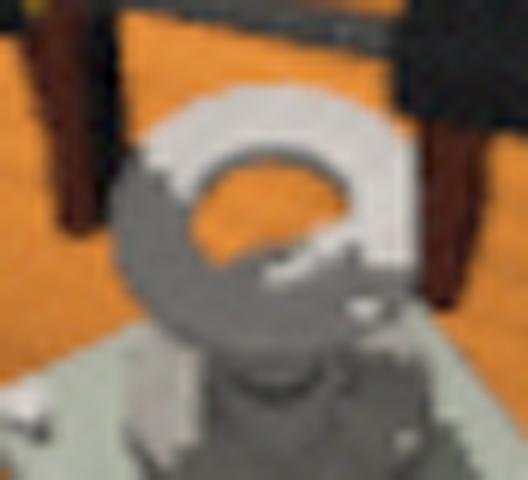

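Request:
carry_out(
  deltas=[
    [5,-0.2,0.3,-0.05,0],
    [5,0,0.3,0,0],
    [5,0,0,0,0],
  ],
)

```text
clock: 13.15
ee_pos: [0.5876, -0.0154, 0.1563]
eef_rot: [-0.286, 2.092, -2.072]
force: [-0.2, -0.1, -1.5]
opening: 0.0586
```

```bash
python3 -c "
from h import *
gp(.5877,-.0177,.120,-74.8)
im=chk(256,178,.076,(.5877,-.0177));crop(im,256,180,44,40,12,'s16c.png')
"
```

```text
point [ 0.587  -0.0148  0.0813] off world mm [ 0.656  -2.9281] tooly [-0.0075  0.0085 -0.9999]
t 13.15 pos [ 0.5876 -0.0154  0.1563] az -74.73 tilt [ 0.005  -0.9999 -0.0102] open 0.0586 F [-0.2254 -0.0591 -1.5291] M [ 0.0085 -0.0231  0.0039]
delta cm [-0.0044  3.6221  0.3366] n 0.8872435304331903
turn rad 0.001281303888298691
hole [251 176  11   7  41] [255.9268 178.4146] [ 0.5844 -0.0192  0.0803]
expected px [257.088  180.0418] q [ 0.587  -0.0148  0.0803]
target px [255.7889 179.7231]
```

View pics/s16c.png

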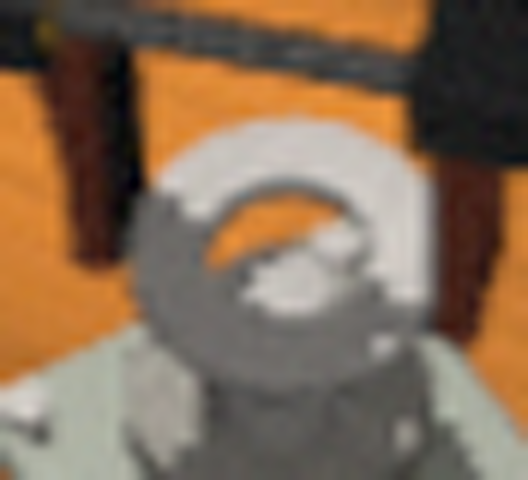

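Request:
carry_out(
  deltas=[
    [5,0,0,0.25,0],
    [5,0,0,0,0],
    [5,0,0,0,0],
  ],
)

```text
clock: 13.45
ee_pos: [0.588, -0.0169, 0.1565]
eef_rot: [-0.288, 2.091, -2.071]
force: [0.6, -0.4, -1.5]
opening: 0.0591
```

```bash
python3 -c "
from h import *
gp(.5877,-.0177,.120,-74.8)
"
```

```text
point [ 0.5875 -0.0163  0.0815] off world mm [ 0.2409 -1.4019] tooly [-0.0077  0.0086 -0.9999]
t 13.45 pos [ 0.588  -0.0169  0.1565] az -74.63 tilt [ 0.0051 -0.9999 -0.0104] open 0.0591 F [ 0.6036 -0.4145 -1.4986] M [ 0.0077 -0.0344  0.012 ]
delta cm [-0.0048  3.6443  0.1794] n 0.8899346044480662
turn rad 0.002915724105244866
```

Request:
carry_out(
  deltas=[
    [5,0,0,0.18,0],
    [5,0,0.5,0.02,0],
    [5,0,0.5,0,0],
    [5,0,0.5,0,0],
    [5,0,0,0,0],
  ],
)

```text
clock: 13.87
ee_pos: [0.5888, -0.0193, 0.1405]
eef_rot: [-0.286, 2.09, -2.071]
force: [-0.5, -0.4, -1.1]
opening: 0.0593
```

```bash
python3 -c "
from h import *
gp(.5877,-.0177,.119,-74.8)
im=np.ascontiguousarray(eyes.get_image('scene')[:,:,::-1]);crop(im,256,180,44,40,12,'s17c.png')
"
```

```text
point [ 0.5883 -0.0187  0.0655] off world mm [-0.5869  0.9524] tooly [-0.0064  0.0084 -0.9999]
t 13.87 pos [ 0.5888 -0.0193  0.1405] az -74.66 tilt [ 0.004  -0.9999 -0.0098] open 0.0593 F [-0.5365 -0.3588 -1.0585] M [-0.0273 -0.0205  0.0268]
delta cm [ 0.0229  2.153  -0.0862] n 0.5255813870780136
turn rad 0.0024310400048918775
```

View pics/s17c.png

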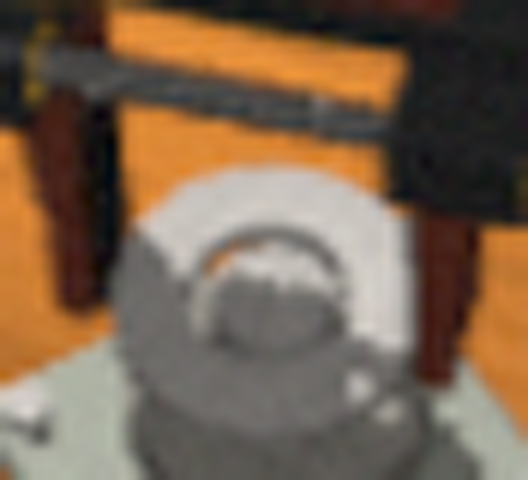

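Request:
carry_out(
  deltas=[
    [5,0.02,0.4,-0.07,0],
    [5,0,0.5,0,0],
    [5,0,0.5,0,0],
    [5,0,0.4,0,0],
    [5,0,0,0,0],
  ],
)

```text
clock: 14.33
ee_pos: [0.5883, -0.0184, 0.1207]
eef_rot: [-0.286, 2.09, -2.071]
force: [0.1, 0.1, -1.5]
opening: 0.0591
```

```bash
python3 -c "
from h import *
gp(.5877,-.0177,.118,-74.8)
"
```

```text
point [ 0.5878 -0.0178  0.0457] off world mm [-0.1417  0.0802] tooly [-0.0064  0.0085 -0.9999]
t 14.33 pos [ 0.5883 -0.0184  0.1207] az -74.66 tilt [ 0.004  -0.9999 -0.0099] open 0.0591 F [ 0.0891  0.1007 -1.459 ] M [-0.0113  0.0117  0.0507]
delta cm [ 0.0105  0.2737 -0.0088] n 0.06683891207144893
turn rad 0.00237334119587418
```

Request:
carry_out(
  deltas=[
    [5,0,0.25,0,0],
    [5,0,0.1,0,0],
    [8.78,0,0,0,0],
    [8.78,0,0,0,0],
    [8.78,0,0,0,0],
    [8.78,0,0,0,0],
    [8.78,0,-1,0,0],
    [8.78,0,-2,0,0],
    [8.78,0,-2,0,0],
    [8.78,0,-1,0,0],
  ],
)

```text
clock: 15.17
ee_pos: [0.5876, -0.0187, 0.1786]
eef_rot: [-0.29, 2.093, -2.071]
force: [0.4, 0.3, 0.0]
opening: 0.0877
```

```bash
python3 -c "
from h import *
gp(.462,-.2475,.17,-74.8)
im=np.ascontiguousarray(eyes.get_image('scene')[:,:,::-1]);crop(im,256,190,60,50,12,'s18c.png')
"
```

```text
point [ 0.5868 -0.0181  0.1036] off world mm [-124.7808 -229.4475] tooly [-0.0108  0.0091 -0.9999]
t 15.17 pos [ 0.5876 -0.0187  0.1786] az -74.66 tilt [ 0.008  -0.9999 -0.0116] open 0.0877 F [0.3932 0.2889 0.0451] M [-0.0115  0.0218 -0.0238]
delta cm [18.0966  0.7823 18.8361] n 6.373735180208713
turn rad 0.002380448031970634
```

View pics/s18c.png

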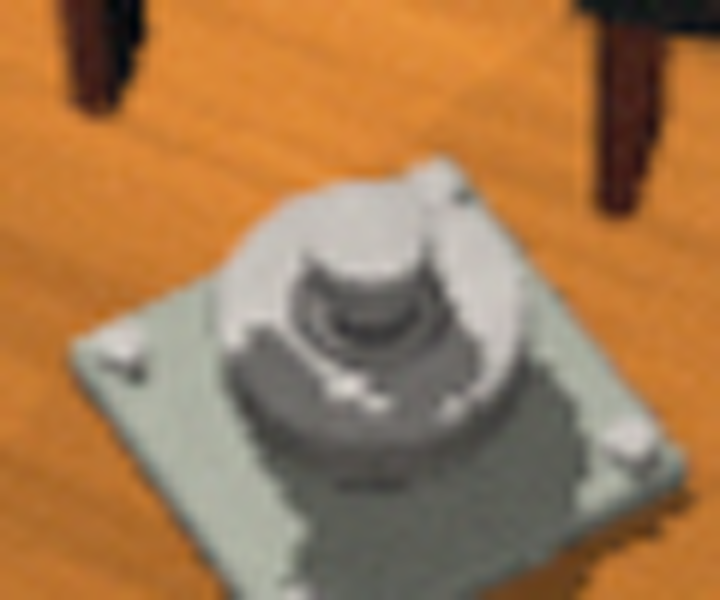

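Both discs sit flat on the arbor. Now the pliers.

Request:
carry_out(
  deltas=[
    [8.78,1.5,0,1.5,0],
    [8.78,2.8,0.1,2.9,0],
    [8.78,2.8,0.1,2.9,0],
    [8.78,2.8,0.1,2.9,0],
    [8.78,2.8,0.1,2.9,0],
    [8.78,2.5,0.1,2.6,0],
    [8.78,1.5,0.1,1.5,0],
    [8.78,0.7,0,0.7,0],
    [8.78,0,0,0,0],
    [8.78,0,0,0,0],
  ],
)

```text
clock: 16.05
ee_pos: [0.4674, -0.2453, 0.1749]
eef_rot: [-0.278, 2.08, -2.068]
force: [0.2, 0.7, -0.2]
opening: 0.0877
```

```bash
python3 -c "
from h import *
gp(.462,-.2477,.15,-74.8,.061)
im=np.ascontiguousarray(eyes.get_image('scene')[:,:,::-1]);crop(im,210,120,120,100,6,'s19c.png')
im=np.ascontiguousarray(eyes.get_image('top')[:,:,::-1]);crop(im,345,236,100,100,6,'t19c.png')
"
```

```text
point [ 0.4676 -0.2449  0.1139] off world mm [-5.6453 -2.7747] tooly [ 0.0045  0.0061 -1.    ]
t 16.05 pos [ 0.4674 -0.2453  0.1749] az -74.44 tilt [-0.006  -1.     -0.0047] open 0.0877 F [ 0.1651  0.6547 -0.2095] M [-0.0003  0.0214  0.0055]
delta cm [0.6333 2.4893 0.1275] n 0.6272451975309422
turn rad 0.00624870030261026
```

View pics/s19c.png

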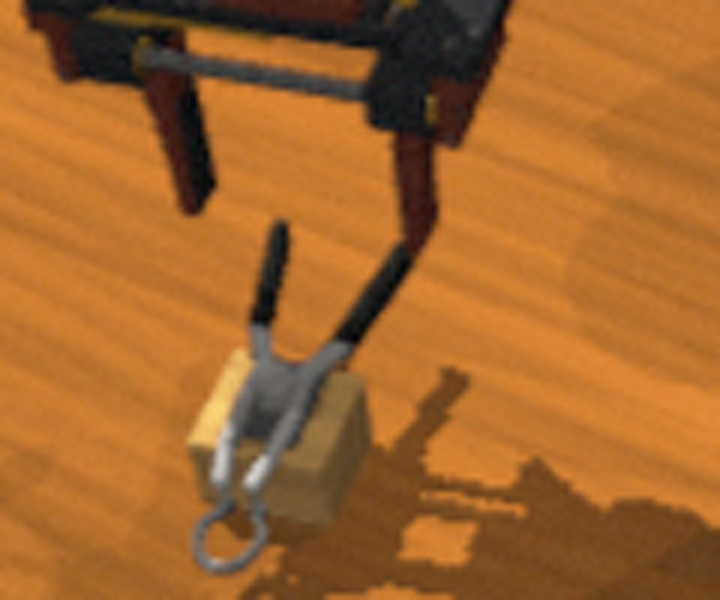

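View pics/t19c.png

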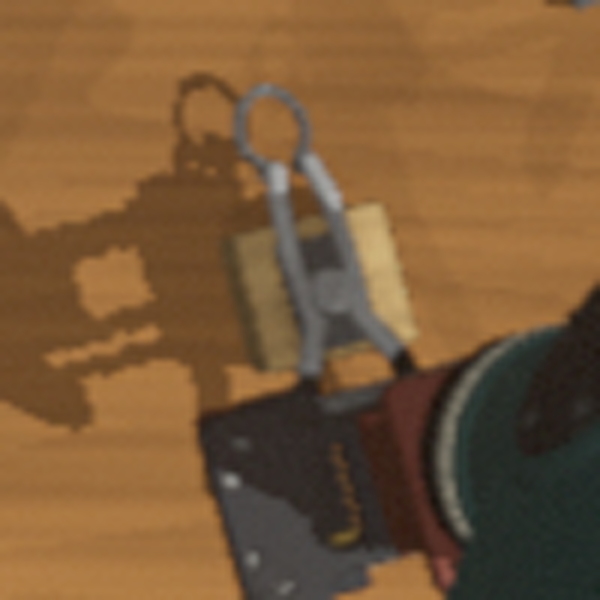

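Request:
carry_out(
  deltas=[
    [8.78,0.63,0.2,0.1,0.006],
    [8.78,0,0.5,0,0],
    [8.78,0,0.7,0,0],
    [8.78,0,0.5,0,0],
    [8.78,0,0,0,0],
  ],
)

```text
clock: 16.57
ee_pos: [0.464, -0.2428, 0.1541]
eef_rot: [-0.279, 2.079, -2.066]
force: [-0.1, -0.0, 0.3]
opening: 0.0875
```

```bash
python3 -c "
from h import *
gp(.462,-.2477,.110,-74.8,.061)
im=np.ascontiguousarray(eyes.get_image('scene')[:,:,::-1]);crop(im,210,120,120,100,6,'s20c.png')
"
```

```text
point [ 0.4643 -0.2424  0.0931] off world mm [-2.2881 -5.275 ] tooly [ 0.0053  0.0067 -1.    ]
t 16.57 pos [ 0.464  -0.2428  0.1541] az -74.33 tilt [-0.0069 -1.     -0.005 ] open 0.0875 F [-0.0668 -0.033   0.2915] M [0.078  0.0163 0.0501]
delta cm [0.3934 4.4089 0.4681] n 1.085634098186918
turn rad 0.008209443852251426
```

View pics/s20c.png

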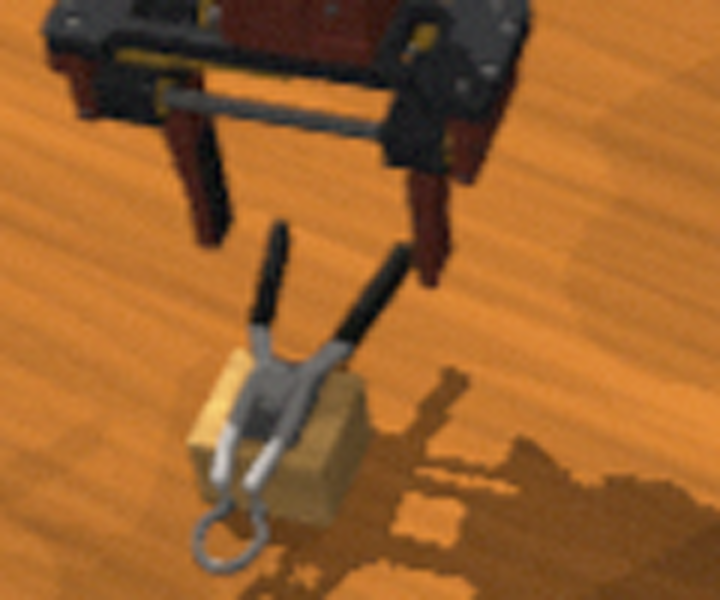

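Request:
carry_out(
  deltas=[
    [8.78,0.3,0.3,0.4,0.008],
    [8.78,0.1,0.4,0.1,0],
    [8.78,0,0,0,0],
    [8.78,0,0,0,0],
  ],
)

```text
clock: 16.95
ee_pos: [0.4616, -0.2491, 0.1463]
eef_rot: [-0.271, 2.084, -2.071]
force: [0.2, -0.4, 0.2]
opening: 0.0878
```

```bash
python3 -c "
from h import *
gp(.462,-.2477,.110,-74.8,.061)
"
```

```text
point [ 0.4619 -0.2487  0.0853] off world mm [0.1085 0.987 ] tooly [ 0.005   0.0069 -1.    ]
t 16.95 pos [ 0.4616 -0.2491  0.1463] az -74.8 tilt [-0.0067 -1.     -0.0053] open 0.0878 F [ 0.2406 -0.3572  0.1687] M [ 0.0437 -0.0306  0.0055]
delta cm [-0.0121  3.6289 -0.073 ] n 0.8852764017467823
turn rad -4.796270392817408e-05
```

Request:
carry_out(
  deltas=[
    [8.78,0,0.6,-0.07,0],
    [8.78,0,0.7,0,0],
    [8.78,0,0.7,0,0],
    [8.78,0,0.4,0,0],
    [8.78,0,0,0,0],
  ],
)

```text
clock: 17.37
ee_pos: [0.4616, -0.2487, 0.1201]
eef_rot: [-0.269, 2.083, -2.072]
force: [0.6, 0.6, 1.0]
opening: 0.0879
```

```bash
python3 -c "
from h import *
gp(.462,-.2477,.110,-74.8,.061)
im=np.ascontiguousarray(eyes.get_image('scene')[:,:,::-1]);crop(im,210,120,80,70,9,'s21c.png')
"
```

```text
point [ 0.462  -0.2483  0.0591] off world mm [0.005  0.5859] tooly [ 0.0059  0.0063 -1.    ]
t 17.37 pos [ 0.4616 -0.2487  0.1201] az -74.85 tilt [-0.0074 -1.     -0.0046] open 0.0879 F [0.588  0.6052 0.9905] M [-0.0252  0.049  -0.0058]
delta cm [-0.0084  1.0077 -0.0518] n 0.24610250996041924
turn rad -0.0008212840782694883
```

View pics/s21c.png

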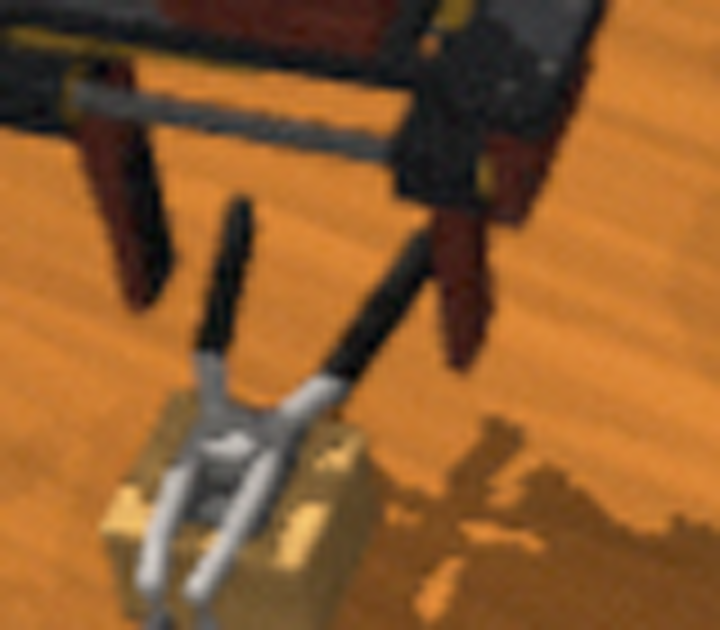

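Request:
carry_out(
  deltas=[
    [8.78,0,0.5,-0.05,0],
    [8.78,0,0.5,0,0],
    [8.78,0,0.1,0,0],
    [8.78,0,0,0,0],
  ],
)

```text
clock: 17.75
ee_pos: [0.4618, -0.2481, 0.1082]
eef_rot: [-0.269, 2.083, -2.072]
force: [0.5, -0.5, 0.1]
opening: 0.0878
```

```bash
python3 -c "
from h import *
gp(.462,-.2477,.110,-74.8,.061)
"
```

```text
point [ 0.4621 -0.2477  0.0472] off world mm [-0.1266  0.0136] tooly [ 0.0061  0.0062 -1.    ]
t 17.75 pos [ 0.4618 -0.2481  0.1082] az -74.84 tilt [-0.0075 -1.     -0.0044] open 0.0878 F [ 0.5326 -0.4682  0.051 ] M [-0.005   0.0574 -0.0184]
delta cm [ 0.0105 -0.1787 -0.0054] n 0.04366983225625034
turn rad -0.0006511061702492097
```

Request:
carry_out(
  deltas=[
    [6.0,0,-0.15,0,0],
    [5.6,0,0,0,0],
    [5.6,0,0,0,0],
    [5.0,0,0,0,0],
    [4.4,0,0,0,0],
    [3.8,0,0,0,0],
    [3.2,0,0,0,0],
    [2.8,0,0,0,0],
    [2.8,0,0,0,0],
    [2.8,0,0,0,0],
  ],
  grip_force=50,
)

```text
clock: 18.58
ee_pos: [0.4612, -0.2482, 0.1103]
eef_rot: [-0.27, 2.083, -2.072]
force: [-0.1, -0.4, 0.5]
opening: 0.0301
```

Request:
carry_out(
  deltas=[
    [2.8,0,0,0,0],
    [2.8,0,0,0,0],
    [2.8,0,0,0,0],
    [2.8,0,0,0,0],
    [2.8,0,0,0,0],
  ],
)

```text
clock: 19.0
ee_pos: [0.4612, -0.2482, 0.1103]
eef_rot: [-0.27, 2.083, -2.072]
force: [-1.2, -0.8, -0.9]
opening: 0.0302
```

```bash
python3 -c "
from h import *
gp(.462,-.2477,.110,-74.8,.061)
im=np.ascontiguousarray(eyes.get_image('scene')[:,:,::-1]);crop(im,205,135,80,80,7,'s22c.png')
im=np.ascontiguousarray(eyes.get_image('top')[:,:,::-1]);crop(im,345,220,80,80,7,'t22c.png')
"
```

```text
point [ 0.4616 -0.2478  0.0493] off world mm [0.4497 0.1347] tooly [ 0.0054  0.006  -1.    ]
t 19.0 pos [ 0.4612 -0.2482  0.1103] az -74.83 tilt [-0.0068 -1.     -0.0044] open 0.0302 F [-1.1859 -0.8392 -0.8843] M [-0.0405  0.1519 -0.018 ]
delta cm [-0.0467  0.0321 -0.0011] n 0.013822709393753194
turn rad -0.0004853899448787498
```

View pics/s22c.png

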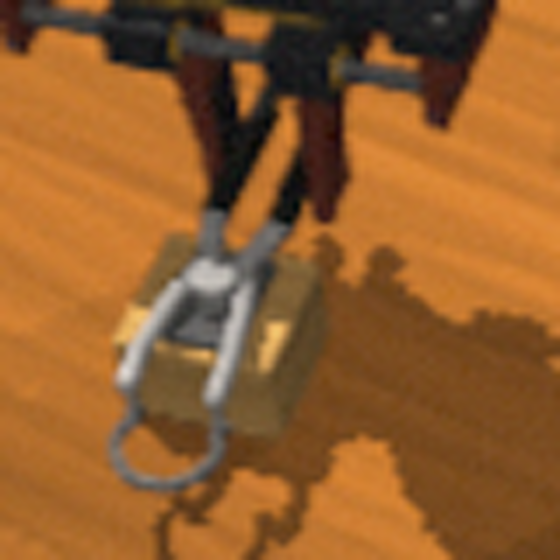

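View pics/t22c.png

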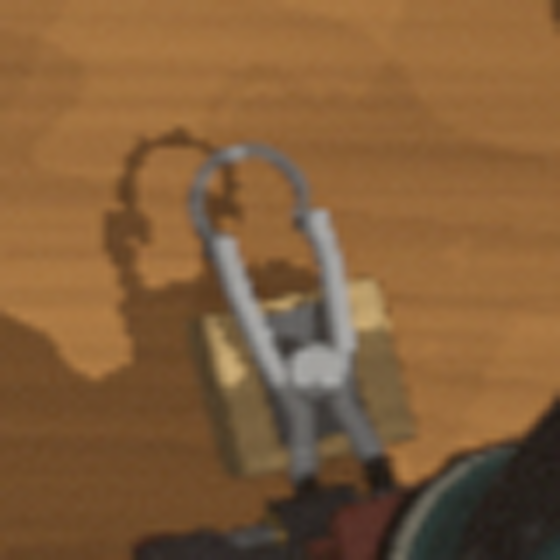

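```bash
python3 -c "
from h import *
T=lambda a,b:(a/7+305,b/7+180)
S=lambda a,b:(a/7+165,b/7+95)
cap=onz('top',*T(318,365),.056);capS=onz('scene',*S(212,272),.056)
print('cap',cap,capS)
for n,f,tp,fr in(('top',T,[(225,240),(318,215)],(247,150)),('scene',S,[(127,385),(213,395)],(160,487))):
  t=[onz(n,*f(*a),.045) for a in tp];m=(t[0]+t[1])/2;e=onz(n,*f(*fr),.031)
  c=cap if n=='top' else capS
  for q in (m,e):
    d=q-c;print(n,q,np.degrees(np.arctan2(d[1],d[0])),np.hypot(*d[:2]))
"

```

```text
cap [ 0.5251 -0.233   0.056 ] [ 0.5249 -0.2284  0.056 ]
top [ 0.571  -0.2208  0.045 ] 14.896830861199478 0.047484163007495785
top [ 0.5984 -0.2158  0.031 ] 13.17744210951858 0.07527533927968323
scene [ 0.57   -0.2166  0.045 ] 14.695824172757563 0.046633924469698856
scene [ 0.5988 -0.2028  0.031 ] 19.08037217964244 0.07828459138771342
```

Request:
carry_out(
  deltas=[
    [2.8,0,-0.3,0,0],
    [2.8,0,-0.4,0,0],
    [2.8,0,-0.4,0,0],
    [2.8,0,-0.4,0,0],
    [2.8,0,-0.4,0,0],
    [2.8,0,-0.3,0,0],
    [2.8,0,0,0,0],
  ],
)

```text
clock: 19.68
ee_pos: [0.4611, -0.2479, 0.1344]
eef_rot: [-0.271, 2.084, -2.071]
force: [-0.7, -0.7, -2.2]
opening: 0.0304
```

```bash
python3 -c "
from h import *
gp(.462,-.2477,.110,-74.8,.061)
im=np.ascontiguousarray(eyes.get_image('scene')[:,:,::-1]);crop(im,205,130,80,80,7,'s23c.png')
im=np.ascontiguousarray(eyes.get_image('top')[:,:,::-1]);crop(im,345,220,80,80,7,'t23c.png')
"
```

```text
point [ 0.4614 -0.2475  0.0734] off world mm [ 0.6023 -0.1946] tooly [ 0.0051  0.0067 -1.    ]
t 19.68 pos [ 0.4611 -0.2479  0.1344] az -74.82 tilt [-0.0067 -1.     -0.0051] open 0.0304 F [-0.7235 -0.6558 -2.2441] M [-0.0217  0.0921  0.0017]
delta cm [-0.0367  2.4403  0.047 ] n 0.5953672063804307
turn rad -0.00036289447608670207
```

View pics/s23c.png

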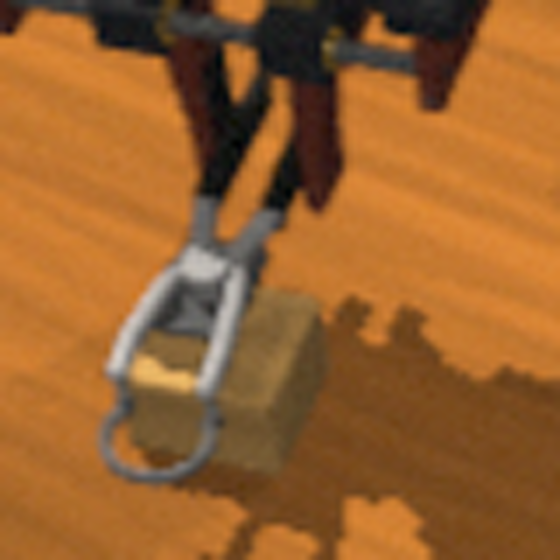

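View pics/t23c.png

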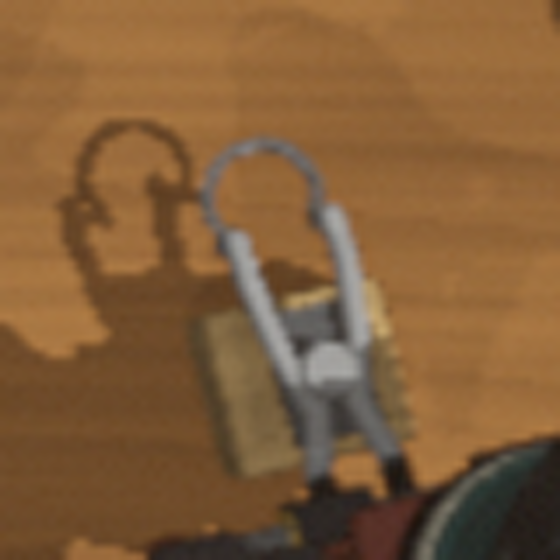

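```bash
python3 -c "
from h import *
def pair(name,s,t,so,to):
    p,e=tri((s[0]/7+so[0],s[1]/7+so[1]),(t[0]/7+to[0],t[1]/7+to[1]));print(name,p,round(e,4));return p
print('before')
a=pair('cap',(212,272),(318,365),(165,95),(305,180))
b=pair('tipL',(127,385),(225,240),(165,95),(305,180)); c=pair('tipR',(213,395),(318,215),(165,95),(305,180))
print('tips-cap',(b+c)/2-a)
print('after')
a=pair('cap',(203,263),(333,362),(165,90),(305,180))
b=pair('tipL',(116,370),(233,240),(165,90),(305,180)); c=pair('tipR',(207,385),(332,212),(165,90),(305,180))
print('tips-cap',(b+c)/2-a)
"

```

```text
before
cap [ 0.5242 -0.2317  0.054 ] 0.004
tipL [ 0.5733 -0.2154  0.0501] 0.0259
tipR [ 0.5675 -0.2214  0.0416] 0.0343
tips-cap [ 0.0463  0.0132 -0.0082]
after
cap [ 0.5245 -0.2313  0.0769] 0.0038
tipL [ 0.5722 -0.2141  0.0755] 0.0285
tipR [ 0.5666 -0.2207  0.065 ] 0.0342
tips-cap [ 0.0449  0.0139 -0.0067]
```

Request:
carry_out(
  deltas=[
    [2.8,0,-0.4,0,0],
    [2.8,0,-0.6,0,0],
    [2.8,0,-0.8,0,0],
    [2.8,0,-0.8,0,0],
    [2.8,0,-0.6,0,0],
    [2.8,0,-0.3,0,0],
    [2.8,0,0,0,0],
  ],
)

```text
clock: 20.37
ee_pos: [0.4605, -0.2479, 0.1726]
eef_rot: [-0.272, 2.085, -2.071]
force: [-0.2, 0.0, -2.1]
opening: 0.0304
```

```bash
python3 -c "
from h import *
gp(.4656,-.0507,.166,-74.8,.061)
"
```

```text
point [ 0.4607 -0.2475  0.1116] off world mm [  4.8884 196.7688] tooly [ 0.0041  0.0073 -1.    ]
t 20.37 pos [ 0.4605 -0.2479  0.1726] az -74.81 tilt [-0.0059 -1.     -0.0059] open 0.0304 F [-0.1988  0.037  -2.062 ] M [-0.0238  0.1013  0.0238]
delta cm [ -5.6214   0.8085 -18.8575] n 4.803445529315209
turn rad -0.000252321440278163
```

Request:
carry_out(
  deltas=[
    [2.8,-0.2,0,-0.7,0],
    [2.8,-0.4,0,-1.4,0],
    [2.8,-0.6,0,-2,0],
    [2.8,-0.6,0,-2,0],
    [2.8,-0.6,0,-2,0],
    [2.8,-0.6,0,-2,0],
    [2.8,-0.6,0,-2,0],
    [2.8,-0.5,0,-1.6,0],
    [2.8,-0.3,0,-1,0],
    [2.8,-0.2,0,-0.6,0],
  ],
)

```text
clock: 21.2
ee_pos: [0.4605, -0.0732, 0.1718]
eef_rot: [-0.273, 2.093, -2.07]
force: [-0.2, -0.6, -1.8]
opening: 0.0302
```

Request:
carry_out(
  deltas=[
    [2.8,0,0,0,0],
    [2.8,0,0,0,0],
  ],
)

```text
clock: 21.37
ee_pos: [0.4591, -0.0703, 0.1713]
eef_rot: [-0.279, 2.093, -2.068]
force: [0.3, 0.1, -2.2]
opening: 0.0307
```

```bash
python3 -c "
from h import *
gp(.4656,-.0507,.166,-74.8,.061)
"
```

```text
point [ 0.4589 -0.0695  0.1103] off world mm [ 6.6962 18.8315] tooly [-0.0032  0.0118 -0.9999]
t 21.37 pos [ 0.4591 -0.0703  0.1713] az -74.83 tilt [ 0.     -0.9999 -0.0123] open 0.0307 F [ 0.3454  0.0726 -2.2498] M [-0.0458  0.0842  0.0085]
delta cm [-1.139   0.5525 -1.6357] n 0.5044778031474431
turn rad -0.0005524527637200923
```

```bash
cat >> h.py <<'E'
def eye_tool():
    M0=R.from_rotvec([-.271,2.084,-2.071]).as_matrix();p0=np.array([.4611,-.2479,.1344])
    a=np.radians(15.0);e=np.array([.525+.0608*np.cos(a),-.2307+.0608*np.sin(a),.0551])
    n=M0.T@[0,0,1.]; return M0.T@(e-p0),n, M0.T@[np.cos(a),np.sin(a),0]
def eye(x=.5877,y=-.0177,z=.047):
    et,n,f=eye_tool();s=env.get_state();M=R.from_rotvec(s["eef_rot"]).as_matrix()
    e=s["ee_pos"]+M@et;up=M@n
    print("t",round(s["clock"],2),"eye est",e,"up",up,"open",round(s["opening"],4),"F",s["force"],"az",np.degrees(np.arctan2(M[1,2],M[0,2])))
    d=np.array([x,y,z])-e;print("delta cm",M.T@d*100,"world mm",d*1000);return e
E
python3 -c "
from h import *
print(eye_tool());eye(z=.085)
"
```

```text
(array([-0.1265,  0.0801,  0.0008]), array([-0.0064, -1.    , -0.0054]), array([-1.    ,  0.0064,  0.0032]))
t 21.37 eye est [ 0.5811 -0.0369  0.0912] up [ 0.008 -0.005  1.   ] open 0.0307 F [ 0.3454  0.0726 -2.2498] az -74.8316532117415
delta cm [-1.1405  0.6422 -1.6774] world mm [ 6.5988 19.2483 -6.2156]
```

Request:
carry_out(
  deltas=[
    [2.8,-0.3,0,-0.4,0],
    [2.8,-0.4,0,-0.6,0],
    [2.8,-0.3,0,-0.4,0],
    [2.8,-0.1,0,-0.2,0],
    [2.8,0,0,0,0],
    [2.8,0,0,0,0],
  ],
)

```text
clock: 21.87
ee_pos: [0.4668, -0.0517, 0.1714]
eef_rot: [-0.275, 2.094, -2.07]
force: [-0.1, -0.3, -1.2]
opening: 0.0302
```

```bash
python3 -c "
from h import *
eye(z=.085)
im=np.ascontiguousarray(eyes.get_image('scene')[:,:,::-1]);cv2.imwrite('pics/s24.png',im);crop(im,256,180,70,70,10,'s24c.png')
im=np.ascontiguousarray(eyes.get_image('top')[:,:,::-1]);cv2.imwrite('pics/t24.png',im);crop(im,258,205,70,70,10,'t24c.png')
"
```

```text
t 21.87 eye est [ 0.5889 -0.0188  0.0913] up [ 0.0074 -0.0046  1.    ] open 0.0302 F [-0.0821 -0.3318 -1.2478] az -74.99081385049259
delta cm [ 0.0882  0.6311 -0.1314] world mm [-1.2087  1.113  -6.296 ]
```

View pics/s24c.png

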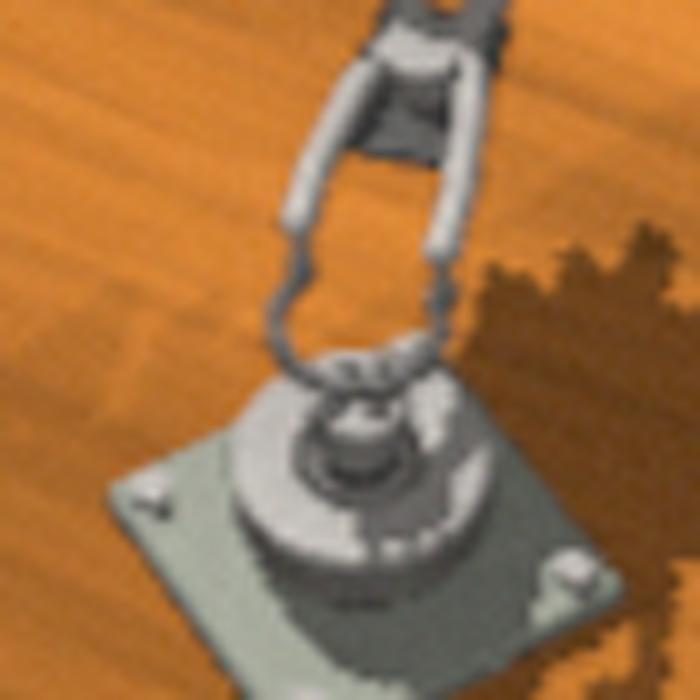

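View pics/t24c.png

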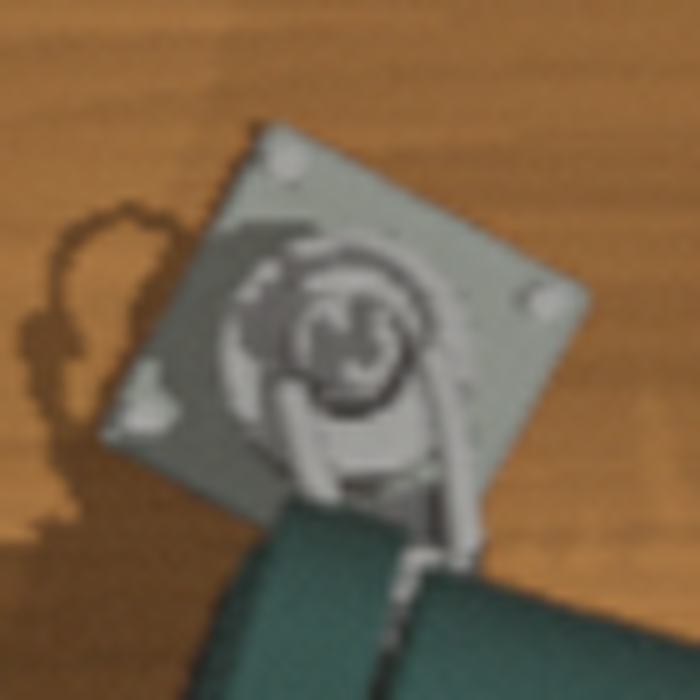

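```bash
python3 -c "
from h import *
im=cv2.imread('pics/t24.png');c=im[218-36:218+10,238:282];c=cv2.resize(c,None,fx=15,fy=15,interpolation=cv2.INTER_CUBIC);c=cv2.convertScaleAbs(c,alpha=1.4,beta=-40);cv2.imwrite('pics/t24d.png',c[:600])
im=cv2.imread('pics/s24.png');crop(im,256,178,36,36,16,'s24d.png')
e=[.5889,-.0188,.0913];print(proj('top',e),proj('scene',e),proj('top',[.5877,-.0177,.066]),proj('scene',[.5877,-.0177,.0913]),proj('top',[.5877,-.0177,.0913]))
"
```

```text
[257.3536 201.9112] [254.9947 176.9169] [256.8612 203.5634] [255.7052 176.7334] [256.856 202.44 ]
```

View pics/t24d.png

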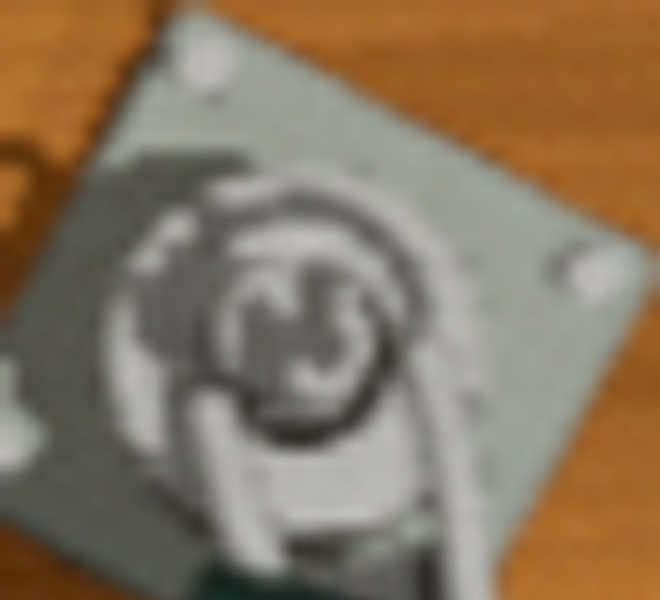

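View pics/s24d.png

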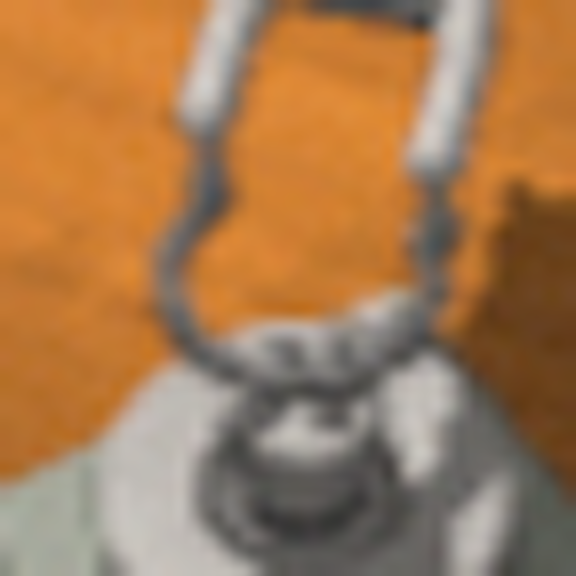

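Request:
carry_out(
  deltas=[
    [2.8,0.1,0.2,-0.07,0],
    [2.8,0,0.4,0,0],
    [2.8,0,0.5,0,0],
    [2.8,0,0.4,0,0],
    [2.8,0,0.2,0,0],
    [2.8,0,0,0,0],
  ],
)

```text
clock: 22.47
ee_pos: [0.465, -0.0519, 0.1524]
eef_rot: [-0.275, 2.095, -2.071]
force: [0.2, 0.3, -2.0]
opening: 0.0301
```

```bash
cat >> h.py <<'E'
def look(k):
    im=np.ascontiguousarray(eyes.get_image('scene')[:,:,::-1]);cv2.imwrite(f'pics/s{k}.png',im);crop(im,256,182,40,36,16,f's{k}d.png')
    im=np.ascontiguousarray(eyes.get_image('top')[:,:,::-1]);cv2.imwrite(f'pics/t{k}.png',im);crop(im,258,203,40,36,16,f't{k}d.png')
E
python3 -c "
from h import *
eye(z=.072);look(25)
"
```

```text
t 22.47 eye est [ 0.5871 -0.0192  0.0722] up [ 0.0079 -0.0045  1.    ] open 0.0301 F [ 0.1867  0.3124 -2.0077] az -75.0724658755193
delta cm [-0.0938  0.0263 -0.1286] world mm [ 0.5743  1.4867 -0.2484]
```

View pics/s25d.png

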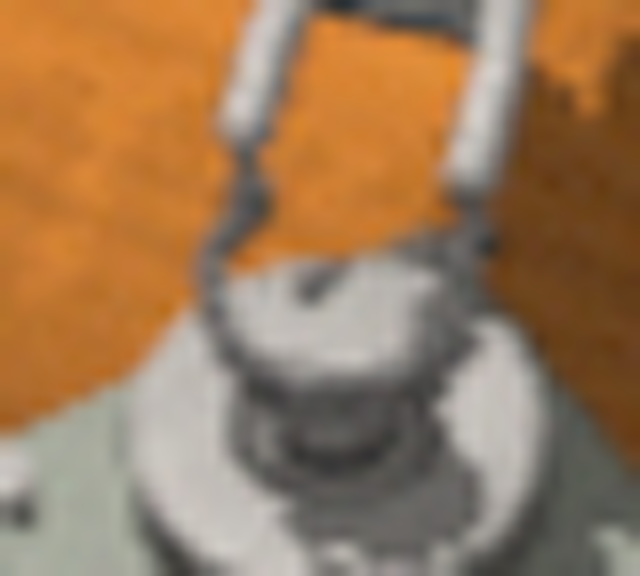

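View pics/t25d.png

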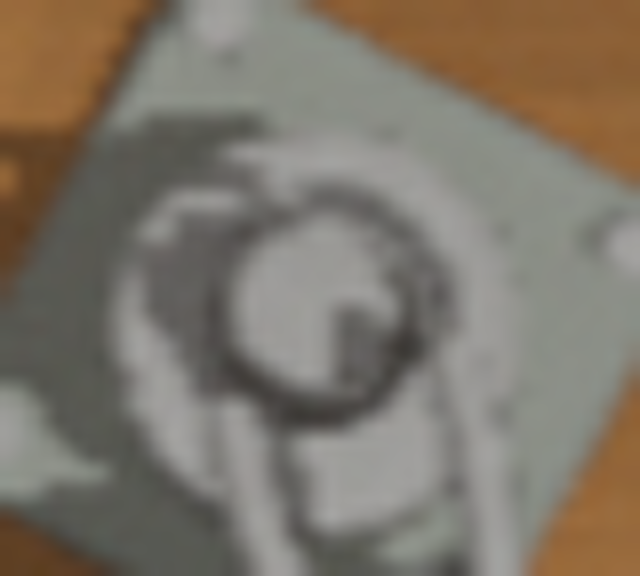

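```bash
python3 -c "
from h import *
out=[]
for f,u,v in(('s25',256,177),('t25',258,204)):
    im=cv2.imread(f'pics/{f}.png');c=im[v-12:v+12,u-12:u+12]
    g=cv2.resize(c,None,fx=16,fy=16,interpolation=cv2.INTER_LANCZOS4);g=cv2.convertScaleAbs(g,alpha=1.5,beta=-70);
    for i in range(0,24,4): cv2.putText(g,str(u-12+i),(i*16,10),0,.35,(0,0,255));cv2.putText(g,str(v-12+i),(0,i*16+12),0,.35,(0,0,255))
    out.append(g)
cv2.imwrite('pics/cmp25.png',np.hstack(out))
"
```

```text
(no output)
```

View pics/cmp25.png

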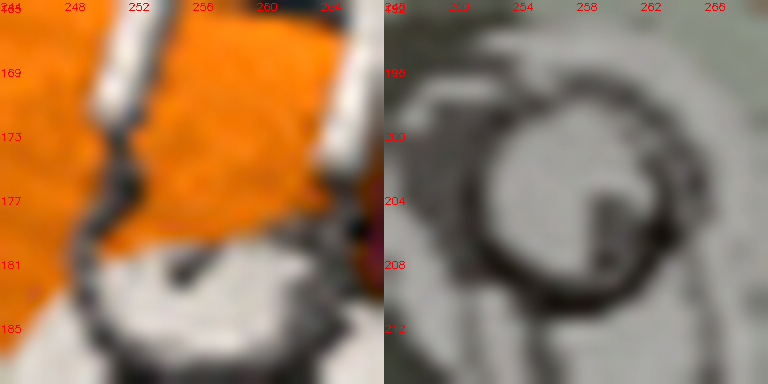

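Request:
carry_out(
  deltas=[
    [2.8,-0.09,0,-0.14,0],
    [2.8,0,0,0,0],
    [2.8,0,0,0,0],
  ],
)

```text
clock: 22.82
ee_pos: [0.466, -0.0503, 0.153]
eef_rot: [-0.274, 2.095, -2.071]
force: [0.3, 0.9, -2.0]
opening: 0.0302
```

```bash
cat >> h.py <<'E'
def cmp(k,sv=177,tv=204):
    out=[]
    for n,u,v in(('scene',256,sv),('top',258,tv)):
        im=np.ascontiguousarray(eyes.get_image(n)[:,:,::-1]);cv2.imwrite(f'pics/{n[0]}{k}.png',im);c=im[v-12:v+12,u-12:u+12]
        g=cv2.resize(c,None,fx=16,fy=16,interpolation=cv2.INTER_LANCZOS4);g=cv2.convertScaleAbs(g,alpha=1.5,beta=-70)
        for i in range(0,24,4): cv2.putText(g,str(u-12+i),(i*16,10),0,.35,(0,0,255));cv2.putText(g,str(v-12+i),(0,i*16+12),0,.35,(0,0,255))
        out.append(g)
    cv2.imwrite(f'pics/cmp{k}.png',np.hstack(out))
E
python3 -c "
from h import *
eye(z=.060);cmp(26)
"
```

```text
t 22.82 eye est [ 0.5882 -0.0176  0.073 ] up [ 0.007  -0.0043  1.    ] open 0.0302 F [ 0.2719  0.9054 -2.0251] az -75.07549056751564
delta cm [0.0553 1.2965 0.0144] world mm [ -0.5259  -0.1371 -12.9663]
```

View pics/cmp26.png

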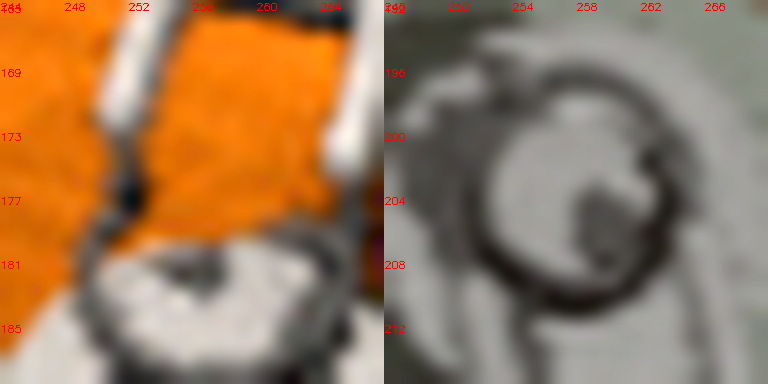

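Request:
carry_out(
  deltas=[
    [2.8,0.05,0.2,0.01,0],
    [2.8,0,0.3,0,0],
    [2.8,0,0.3,0,0],
    [2.8,0,0.2,0,0],
    [2.8,0,0,0,0],
  ],
)

```text
clock: 23.33
ee_pos: [0.4657, -0.0505, 0.1423]
eef_rot: [-0.273, 2.094, -2.071]
force: [-0.5, 0.4, -1.7]
opening: 0.0304
```

```bash
python3 -c "
from h import *
eye(z=.047);cmp(27)
"
```

```text
t 23.33 eye est [ 0.588  -0.0178  0.0624] up [ 0.0059 -0.004   1.    ] open 0.0304 F [-0.538   0.4449 -1.7187] az -75.07185823602154
delta cm [ 0.0301  1.5439 -0.0002] world mm [ -0.3099   0.0916 -15.4383]
```

View pics/cmp27.png

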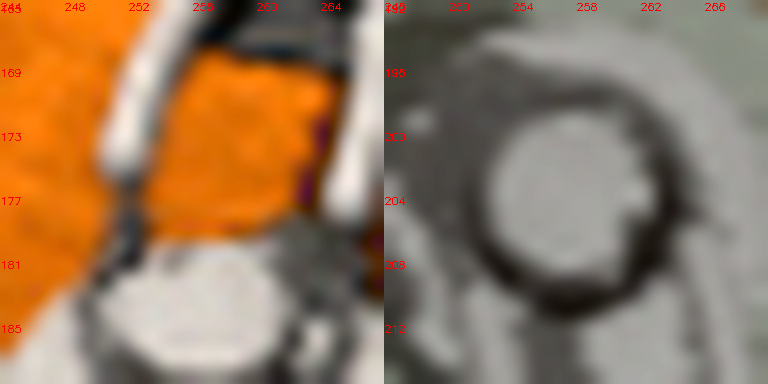

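Request:
carry_out(
  deltas=[
    [2.8,0.03,0.2,0,0],
    [2.8,0,0.3,0,0],
    [2.8,0,0.3,0,0],
    [2.8,0,0.2,0,0],
    [2.8,0,0,0,0],
  ],
)

```text
clock: 23.85
ee_pos: [0.4658, -0.0506, 0.1318]
eef_rot: [-0.272, 2.093, -2.071]
force: [0.9, 0.1, -2.6]
opening: 0.0303
```

```bash
python3 -c "
from h import *
eye(z=.047);cmp(28)
"
```

```text
t 23.85 eye est [ 0.5881 -0.0179  0.052 ] up [ 0.0051 -0.0038  1.    ] open 0.0303 F [ 0.9179  0.1431 -2.6052] az -75.07454643449647
delta cm [ 0.0378  0.4955 -0.0267] world mm [-0.4353  0.2136 -4.9532]
```

View pics/cmp28.png

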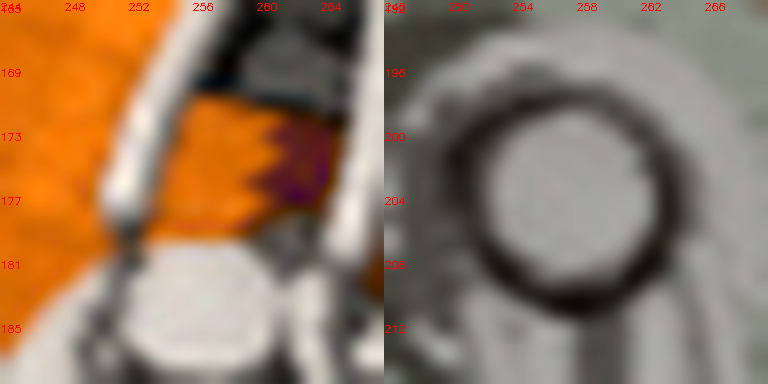

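Request:
carry_out(
  deltas=[
    [2.8,0.03,0.2,-0.02,0],
    [2.8,0,0.2,0,0],
    [2.8,0,0.1,0,0],
    [2.8,0,0,0,0],
  ],
)

```text
clock: 24.28
ee_pos: [0.4657, -0.0505, 0.1268]
eef_rot: [-0.271, 2.092, -2.071]
force: [0.6, -0.5, -2.5]
opening: 0.0306
```

```bash
python3 -c "
from h import *
e=eye(z=.047);cmp(29,182)
im=cv2.imread('pics/s29.png');crop(im,256,178,48,44,14,'s29c.png')
"
```

```text
t 24.28 eye est [ 0.5882 -0.0178  0.0471] up [ 0.0042 -0.0036  1.    ] open 0.0306 F [ 0.5799 -0.5403 -2.479 ] az -75.07443929675897
delta cm [ 0.0431  0.0071 -0.0222] world mm [-0.4737  0.1043 -0.0701]
```

View pics/cmp29.png

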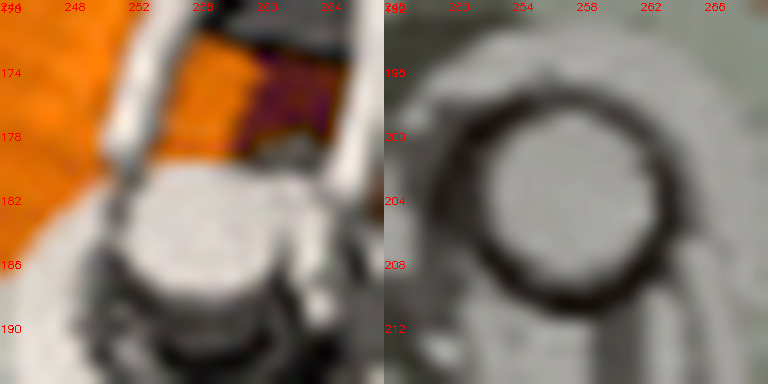

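View pics/s29c.png

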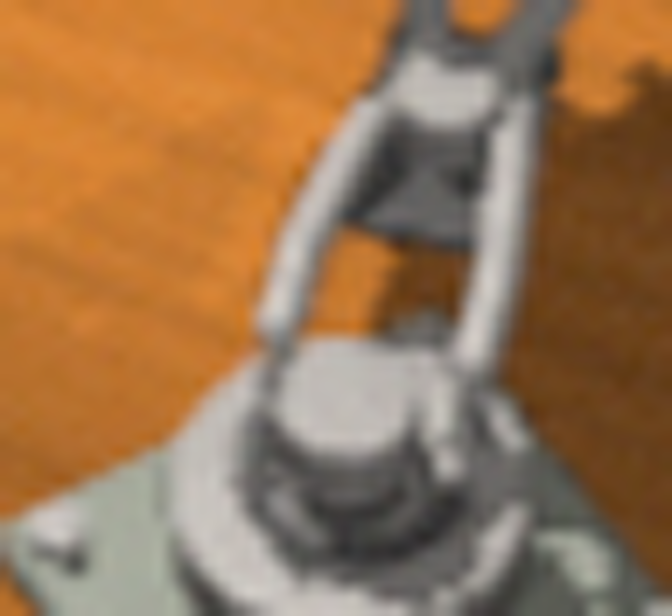

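```bash
python3 -c "
from h import *
im=cv2.imread('pics/s29.png');u,v=256,189;c=im[v-12:v+12,u-14:u+14]
g=cv2.resize(c,None,fx=26,fy=24,interpolation=cv2.INTER_LANCZOS4);g=cv2.convertScaleAbs(g,alpha=1.6,beta=-60)
for i in range(0,28,4): cv2.putText(g,str(u-14+i),(i*26,10),0,.4,(0,0,255));cv2.putText(g,str(v-12+i),(0,i*24+12),0,.4,(0,0,255))
cv2.imwrite('pics/s29e.png',g)
A=np.array([.5877,-.0177]);cam=eyes.camera_info('scene')['world_from_camera'][:2,3];d=(cam-A)/np.linalg.norm(cam-A)
for z in(.0425,.047,.051):
  print(z,[proj('scene',[*(A+d*r),z]).round(1) for r in(.0145,.016,.0175)],'side',[proj('scene',[*(A+np.array([-d[1],d[0]])*r),z]).round(1) for r in(-.016,.016)])
print('pivot cap top pred', proj('scene',[*(A-.0608*np.array([np.cos(np.radians(14.95)),np.sin(np.radians(14.95))])),.047+.025]))
"
```

```text
0.0425 [array([256.2, 194.8]), array([256.2, 195.3]), array([256.2, 195.9])] side [array([249.1, 189.7]), array([263.1, 189.3])]
0.047 [array([256.2, 193.6]), array([256.2, 194.2]), array([256.2, 194.7])] side [array([249. , 188.6]), array([263.1, 188.2])]
0.051 [array([256.2, 192.6]), array([256.2, 193.2]), array([256.2, 193.7])] side [array([249. , 187.6]), array([263.1, 187.2])]
pivot cap top pred [262.8203 161.27  ]
```

View pics/s29e.png

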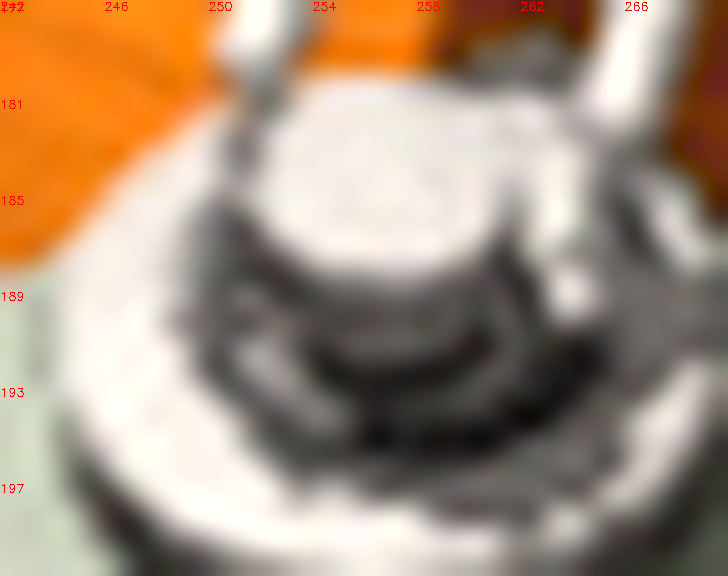

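Request:
carry_out(
  deltas=[
    [2.8,0.03,0,0,0],
    [2.8,0,0,0,0],
    [2.8,0,0,0,0],
    [2.8,0,0,0,0],
  ],
)

```text
clock: 24.72
ee_pos: [0.4656, -0.0506, 0.1271]
eef_rot: [-0.27, 2.092, -2.071]
force: [-0.7, 0.6, -1.9]
opening: 0.0305
```

```bash
python3 -c "
from h import *
e=eye(z=.047);cmp(30,186)
print(env.get_state()['joint_vel'])
"
```

```text
t 24.72 eye est [ 0.5881 -0.018   0.0475] up [ 0.0037 -0.0034  1.    ] open 0.0305 F [-0.6522  0.5993 -1.8796] az -75.07308596985396
delta cm [ 0.0336  0.0476 -0.0353] world mm [-0.4146  0.2592 -0.4736]
[-0.0009  0.0008 -0.     -0.0009  0.0007  0.0008]
```

View pics/cmp30.png

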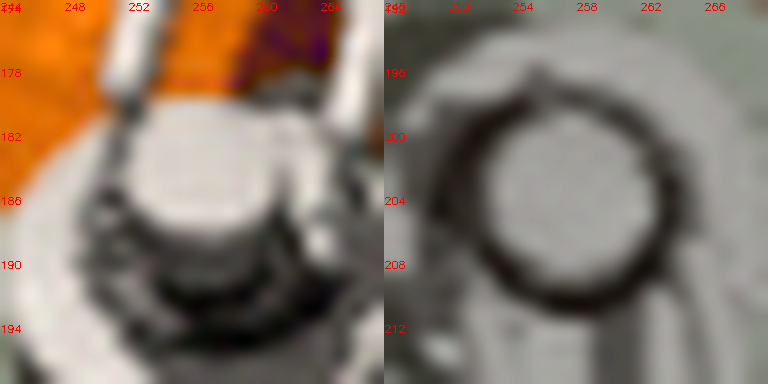

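View pics/s30.png

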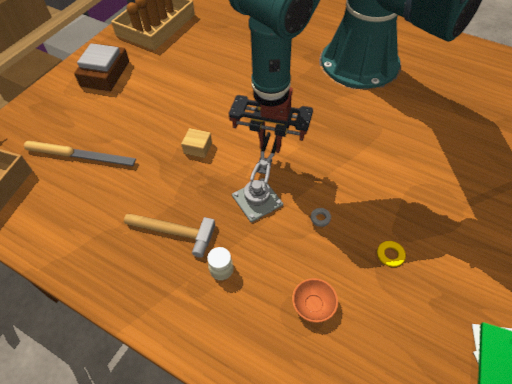

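The clip circles the stub evenly in both views. The hammer, jar and dish are untouched, and the wrist force is only the pliers' weight. Handing in.

```bash
python3 -c "
from plant import job
print(job.sign_off())"
```

```text
the job is handed in; nothing more can be done
None
```

The job is handed in, at 24.8 s on the robot's clock. The larger grey felt disc is on the flange with the steel cover disc flat on top of it. I picked up the pliers by both handles, squeezed them at 50 N and lowered the spread clip over the stub. The arm is still holding them there.

**Last checks**
- **Position:** the clip's centre is about 0.4 mm in x and 0.3 mm in y from the stub's axis. Its height is 47.5 mm, against 47 mm for the groove. These come from the arm's pose plus the pivot position measured after the grasp. The camera views agree to about 1 mm.
- **Level:** the pliers lean about 0.3° relative to how they lay on the block.
- **Resting on nothing:** the vertical wrist force is about -1.9 N, which is roughly the pliers' own weight.
- **Left alone:** the last scene picture shows the hammer, jar and dish where they were.

**Checks that disagreed or stayed open**
- **Finger opening:** it read 30.5 mm, where the description says 34 mm at the stop. I think the fingers give a little. The pictures show the clip well spread and clear all round the stub, but I could not read the handle angle directly.
- **Camera offset:** on the bench the two cameras differed by 2 to 5 mm, so I averaged them and corrected against the grasped parts.
- **Clip height:** part of the near side of the clip blended with shadow in the scene picture. The height is therefore confirmed from the arm's pose and the pivot cap's position, to about 1 to 1.5 mm.

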